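# Hook forward the tote with the spacers that fit the rail

## Robot

A 6-joint arm with a two-finger parallel gripper is mounted at the origin on the work surface. World frame = base frame: x ahead of the robot, y to its left, z up, the work surface at z = 0. Lengths are in m, angles in degrees, forces in N, time in s.
With the tool pointing down it reaches from about 0.425 to 0.925 m from the base axis. Payload 12.5 kg.
Tool frame: the origin (TCP) lies midway between the tips of the shut fingers; the grasp point (between the pads) lies 19 mm behind it (grasp_offset is the distance from the TCP to the grasp point, in m); z points along the fingers, y is the direction in which the jaws open and shut (so a half turn about z gives the same grasp; the last joint's range is limited). The gripper opens to 85 mm and grips with 20 to 120 N. Pads are 22 mm wide; open, the fingers measure 114 mm over their backs; the gripper's body (76 mm by 85 mm) begins 54 mm behind the grasp point. The pads swing forward as they close: fully open they stand 13 mm farther back than shut.
Start: joints at [-6.05, 28.126, 89.318, -0, 62.55, -6.05], TCP at [0.625, 0, 0.201] pointing down, gripper open.
Joint ranges: [-177.58, 177.58], [-47.91, 125.51], [2.72, 160], [-65.01, 245.01], [3.68, 167.84], [-153.87, 153.87]. Speed limits (degrees/s): [127.2, 127.2, 159.86, 180, 180, 180].

## Interface

Orientations are given as a 3x3 rotation matrix whose columns are the frame's x, y, z axes.
In Python, from plant import * gives the robot as it stands. The module is installed in compiled form; this text tells all that it offers.
- The arm moves only by the tool play_rows, never from a script. Its argument "increments" is a list of rows, each an object of numbers: "tx", "ty", "tz": the shift along the tool's x, y, z in units of 40 mm (1.0 is 40 mm); "rx", "ry", "rz": the turn, a rotation vector about the tool's x, y, z in units of 8 degrees (1.0 is 8 degrees). In form: [{"tx": .., "ty": .., "tz": .., "rx": .., "ry": .., "rz": ..}, ...]. A call has 1 to 20 rows; each row shifts and turns the commanded pose from where the row before left it, along the tool's axes as they then stand; what a row does not reach is not made up. A row lasts 1/10 s, in which the tool goes at most 50 mm and 8.59 degrees, less where a joint would pass 70% of its speed; a pose out of reach is approached as far as the arm can. A call is refused whole if a number of a shift passes 1 or a number of a turn 1, either way. A call with a gripper value outside its range is refused whole. "fingers" is the closure, from 0 (fully open) to 1 (shut), set as the call begins (left out, the last holds). The fingers move at their own pace and stop on an object; the grip force is fixed at half the most. Time passes only in rows, so rows that do not move let the fingers close. It gives the time, the measured TCP pose, the force and the opening at its end, in the units of the state.
- state(): the state, without advancing time (a new reading comes with each control period).
- camera(name): name is "scene" or "side" or "wrist"; returns a dict with "frame" (384x512x3 uint8, red, green, blue), "camera_matrix" (3x3 intrinsics, pixels), "world_from_camera" (4x4, takes a point from camera to world coordinates). Camera axes: x right, y up, looking along -z (the intrinsics and any distortion apply to the point x, -y, -z); pixel columns grow to the right and rows downward; lengths in m; the calibration is good to about 2 mm. A picture is of the moment at which its call begins. There is no depth.
- finish_job(): hands the job in, once; it reports no verdict.
The state is a dict: "clock": time; "joint_pos": joint angles; "qd": joint speeds; "joint_torque": joint torques, N m; "tcp_pos": TCP position; "eef_rot": TCP orientation; "ft_force": force on the tool from outside, world axes, zero at the start; "wrist_torque": the same for the moment, N m; "gripper_width": finger opening in m.
Only numpy, scipy, OpenCV 4.12 (cv2) and the standard library are available. Lean on these libraries where they do the work, as an engineer would, in place of code of your own. Each camera call takes 0.05 s, during which the arm holds its last target.

## Task

The rail clamped in the bench vice has one empty gap between its devices. Take the pull hook from the rubber mat, hook its prong over the front wall of the tote whose spacers fill that gap, and drag this tote forward, level and straight, until its front is flush with the shelf's front edge. Then stand the hook back upright on the mat; touch the totes only with the hook, and leave the other totes and everything else where they are.

Things in the scene. Friction and masses are not known exactly. Their poses are not given: they have to be found in the camera images.
- shelf: Fixed shelf; deck 270 deep (x) x 450 wide, top 20 mm above bench. Origin: middle of the deck's front edge (x = 0) at bench level; x points into the shelf, away from the robot. A wire roof (underside 174 mm above bench) covers it from x = 66 to the back; posts at x = 69-81, y = +-219; open from above before that. Totes stand side by side 142 mm apart, fronts 65-100 mm behind the front edge.
- vice_jaws (a point): Bench vice with grey base, fixed: the point between its jaws, 30 mm above the bench, where the rail being worked on is clamped, its gap centred here. The two other rails wait on a rack 145 and 230 mm beyond the vice (along its x) and do not matter.
- mat: Black rubber mat, fixed, 200 (x) x 150 (y) x 3 mm. Origin: centre of its underside.
- hook_grip (a point): Centre of the upright wooden handle (34 x 22 x 62 high) of the 140 g pull hook. x runs along its steel bar (12 wide, 8 thick, centred 13 mm above this point) to a prong (5 thick, 24 wide) hanging from the bar's end; y across the 22 mm, z up. The prong's pulling rear face is 100 mm ahead of this point, its tip level with the handle's underside, 40 mm below the bar. Stands on the mat.
- hook_prong (a point): The middle of the lower tip of the hook's prong (102.5 mm ahead of the handle's centre).
- tote_18: Grey open tote, outside 100 (x) x 128 (y) x 38 high, walls and floor 4 mm, about 350 g, standing on the shelf deck. It holds two pale spacer blocks, each 18 mm wide (y), 44 long and 46 high, standing in its back half; they do not come out. Behind the front wall 46 mm (x) are empty over the full width. Origin: centre of its underside; x points to its back.
- tote_18_front (a point): Middle of the top edge of the outer face of the front wall of the tote with 18 mm spacers (38 mm above its underside, 50 mm before its origin).
- rail_18_gap (a point): Steel rail, 35 x 240 mm, fixed, carrying two pale devices on each side of an empty gap 19 mm wide; a 18 mm spacer fills it. This point is the centre of the gap, on the rail. Which rail is in the vice varies.
- tote_36: Grey open tote, outside 100 (x) x 128 (y) x 38 high, walls and floor 4 mm, about 350 g, standing on the shelf deck. It holds two pale spacer blocks, each 36 mm wide (y), 44 long and 46 high, standing in its back half; they do not come out. Behind the front wall 46 mm (x) are empty over the full width. Origin: centre of its underside; x points to its back.
- tote_36_front (a point): Middle of the top edge of the outer face of the front wall of the tote with 36 mm spacers (38 mm above its underside, 50 mm before its origin).
- rail_36_gap (a point): Steel rail, 35 x 240 mm, fixed, carrying two pale devices on each side of an empty gap 37 mm wide; a 36 mm spacer fills it. This point is the centre of the gap, on the rail. Which rail is in the vice varies.
- tote_54: Grey open tote, outside 100 (x) x 128 (y) x 38 high, walls and floor 4 mm, about 350 g, standing on the shelf deck. It holds two pale spacer blocks, each 54 mm wide (y), 44 long and 46 high, standing in its back half; they do not come out. Behind the front wall 46 mm (x) are empty over the full width. Origin: centre of its underside; x points to its back.
- tote_54_front (a point): Middle of the top edge of the outer face of the front wall of the tote with 54 mm spacers (38 mm above its underside, 50 mm before its origin).
- rail_54_gap (a point): Steel rail, 35 x 240 mm, fixed, carrying two pale devices on each side of an empty gap 55 mm wide; a 54 mm spacer fills it. This point is the centre of the gap, on the rail. Which rail is in the vice varies.
- carton: Bystander: closed brown cardboard carton 90 x 70 x 60 (mm). Origin under its centre.
- cup: Bystander: white mug, 85 high (mm). Origin under its centre.
- terminals: Bystander: grey terminal strip 22 x 70 x 30 (mm). Origin under its centre.
- sleeve: Bystander: black plastic ring 44 across, 20 high (mm). Origin under its centre.
- jar: Bystander: clear jar 56 across, 70 high (mm). Origin under its centre.
- wrench: Bystander: steel wrench lying on the bench to the right.
- driver: Bystander: black-handled screwdriver lying along the left edge of the mat.
There are look-alikes about, which are no part of the job. Leave any purple look-alike of the tote_54 alone.

How it is judged:
By the outcome, as a careful person would: the job done as asked, in the order asked, and still so for the second after the job is handed in, with the robot touching nothing.
It also fails if it takes over 59 s, if anything falls off the work surface, if the arm or the gripper's body presses on something with over 40 N, if the wrist force passes 120 N, or if a joint passes its speed limit or range.

## Working session

There is one attempt and no reset: what is moved stays moved. The work goes in short steps, Python scripts to look and compute and a tool call to move; the robot and the scene stay as the last step left them, time stands still between calls to the robot, and variables do not carry over. Pictures are saved under pics/ and viewed, and the job is handed in when it is done.

Besides the shell and the picture viewer there is one more tool, called after ">>>" as a command line: name --argument value ..., lists and objects as JSON in quotes. play_rows: Moves the arm, as the interface text tells. Its arguments: {"type":"object","properties":{"increments":{"type":"array","items":{"type":"object","properties":{"tx":{"type":"number"},"ty":{"type":"number"},"tz":{"type":"number"},"rx":{"type":"number"},"ry":{"type":"number"},"rz":{"type":"number"}}}},"fingers":{"type":"number"}},"required":["increments"]}

```bash
mkdir -p pics
cat > h.py <<'E'
from plant import *
import numpy as np, cv2
def snap(n,tag):
    c=camera(n); cv2.imwrite(f'pics/{tag}.png',cv2.cvtColor(c['frame'],cv2.COLOR_RGB2BGR)); np.savez(f'pics/{tag}.npz',K=c['camera_matrix'],T=c['world_from_camera']); return c
def crop(tag,x0,y0,x1,y1,s,out):
    im=cv2.imread(f'pics/{tag}.png')[y0:y1,x0:x1]; cv2.imwrite(f'pics/{out}.png',cv2.resize(im,None,fx=s,fy=s,interpolation=cv2.INTER_CUBIC))
def px2w(tag,u,v,z):
    d=np.load(f'pics/{tag}.npz');K,T=d['K'],d['T']
    r=np.linalg.inv(K)@[u,v,1]; r=T[:3,:3]@[r[0],-r[1],-r[2]]; o=T[:3,3]
    return o+r*(z-o[2])/r[2]
def w2px(tag,p):
    d=np.load(f'pics/{tag}.npz');K,T=d['K'],d['T']
    q=T[:3,:3].T@(np.array(p)-T[:3,3]); q=K@[q[0],-q[1],-q[2]]; return q[:2]/q[2]
E
python3 - <<'E'
from h import *
s=state();print(s)
for n in('scene','side','wrist'):
    c=snap(n,n+'0');print(n,c['camera_matrix'],c['world_from_camera'],[k for k in c])
E
```

```text
{'clock': 0.0, 'joint_pos': array([-6.04835806e+00,  2.81656792e+01,  8.93509639e+01, -8.57031911e-04,
        6.25504092e+01, -6.05148078e+00]), 'qd': array([-0.02514242, -0.06829139,  0.02876774, -0.09633431,  0.00030324,
        0.01606378]), 'joint_torque': array([-2.53899279e-04, -6.18447447e+01, -2.61596632e+01, -1.41405640e-04,
        4.01603000e-03, -9.44706159e-06]), 'tcp_pos': array([6.24728115e-01, 7.03728493e-05, 2.00706116e-01]), 'eef_rot': array([[-6.13405515e-05,  9.99999319e-01, -1.16516872e-03],
       [ 9.99999992e-01,  6.14688898e-05,  1.10110220e-04],
       [ 1.10181766e-04, -1.16516196e-03, -9.99999315e-01]]), 'ft_force': array([ 0.22544448, -0.09822486, -0.62629301]), 'wrist_torque': array([-0.03319467,  0.01685851, -0.01122599]), 'gripper_width': 0.0856313311536988}
scene [[449.94153088   0.         256.68160752]
 [  0.         449.94153088 197.44782645]
 [  0.           0.           1.        ]] [[-0.7234307  -0.51064882  0.46463512  1.16425252]
 [ 0.69039584 -0.53384519  0.48822424  0.7100113 ]
 [-0.0012679   0.67397856  0.73874982  1.17384971]
 [ 0.       
[... 222 characters left out ...]
 0.8610429   0.31841255 -0.39650797  0.02215301]
 [-0.50852307  0.54382478 -0.66757688 -0.80991561]
 [ 0.003066    0.77644578  0.6301766   0.81141438]
 [ 0.          0.          0.          1.        ]] ['frame', 'camera_matrix', 'world_from_camera']
wrist [[270.82833133   0.         254.57458141]
 [  0.         270.82833133 188.79962007]
 [  0.           0.           1.        ]] [[ 9.99998774e-01 -7.85280862e-04  1.35448675e-03  6.25993634e-01]
 [ 3.54335042e-04  9.56185827e-01  2.92760207e-01  7.55903414e-02]
 [-1.52504002e-03 -2.92759369e-01  9.56184933e-01  3.74535518e-01]
 [ 0.00000000e+00  0.00000000e+00  0.00000000e+00  1.00000000e+00]] ['frame', 'camera_matrix', 'world_from_camera']
```

View pics/scene0.png

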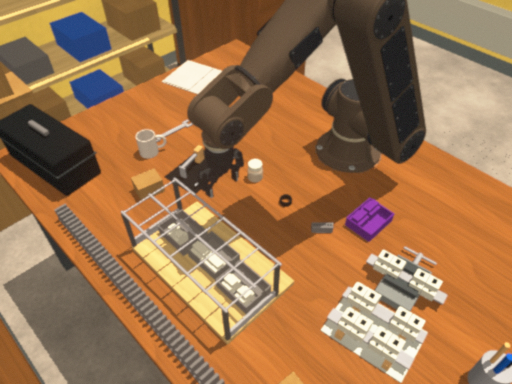

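View pics/side0.png

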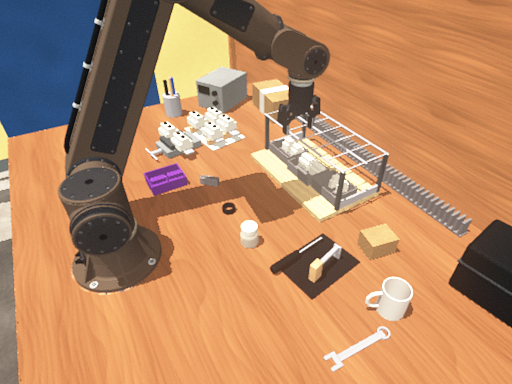

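View pics/wrist0.png

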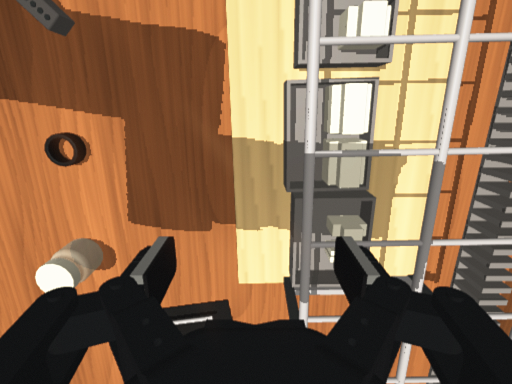

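Run:
```python
from h import *
crop('scene0',110,170,310,340,4,'c1')
crop('scene0',310,230,460,380,5,'c2')
crop('side0',240,90,420,300,3.6,'c3')
crop('side0',140,95,260,195,6,'c4')
```

```text
(no output)
```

View pics/c1.png

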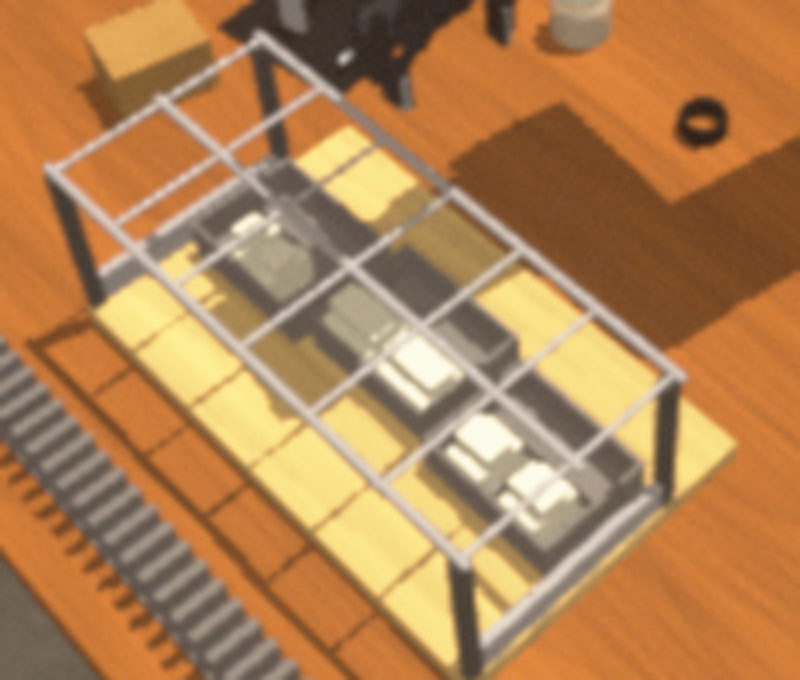

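View pics/c2.png

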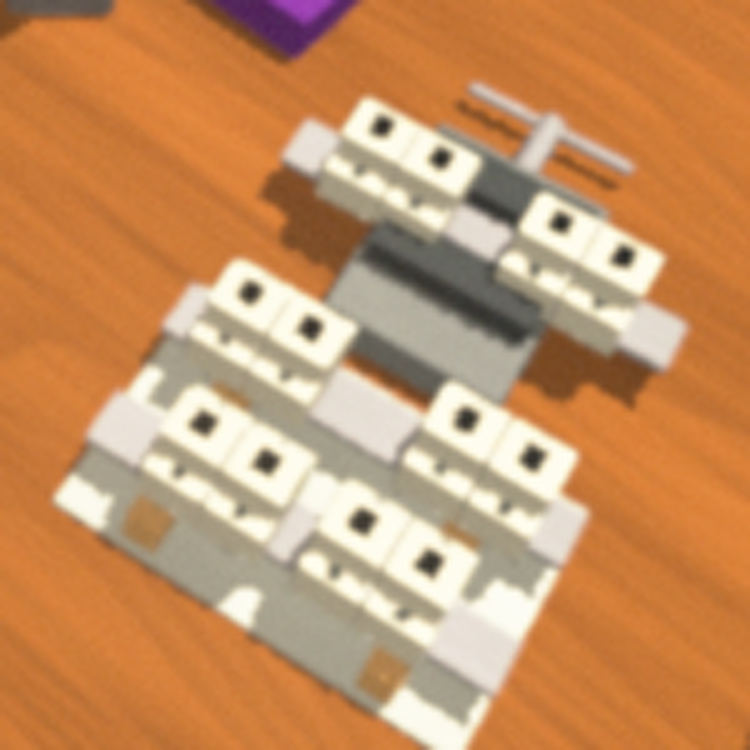

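View pics/c3.png

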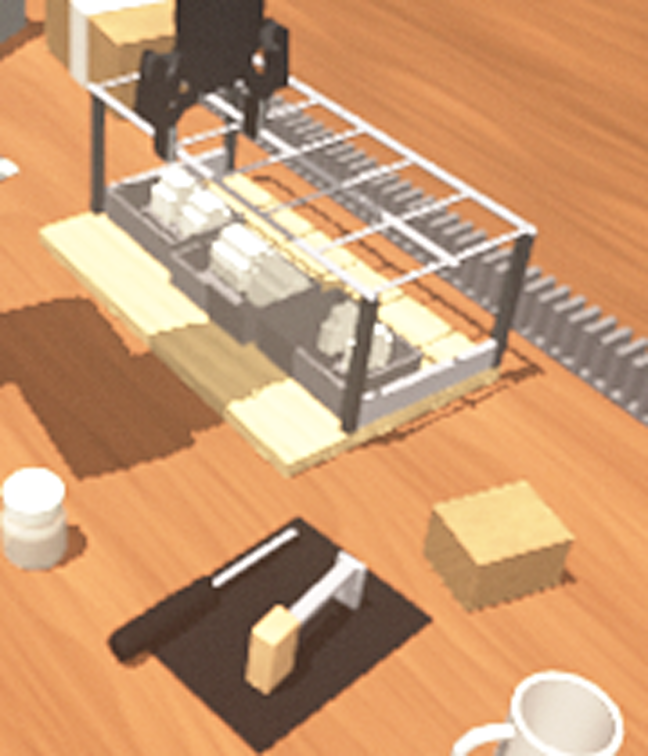

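View pics/c4.png

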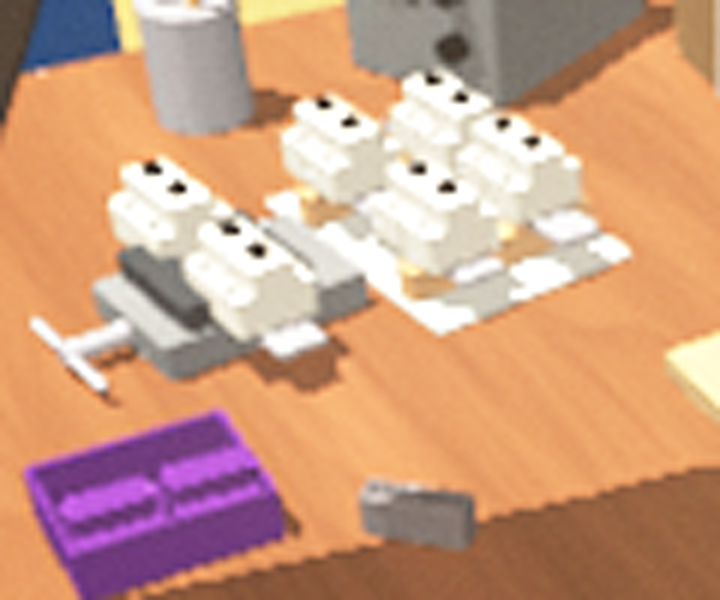

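Run:
```python
from h import *
crop('scene0',140,200,215,260,10,'d1')
crop('scene0',210,260,285,320,10,'d2')
crop('side0',265,230,370,300,7.6,'d3')
crop('side0',250,130,380,220,6,'d4')
crop('wrist0',280,0,420,300,2,'d5')
```

```text
(no output)
```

View pics/d1.png

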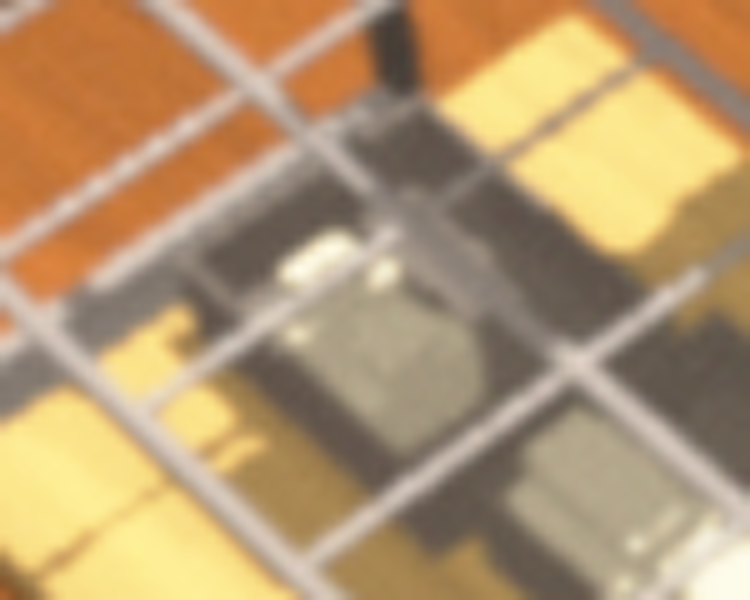

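View pics/d2.png

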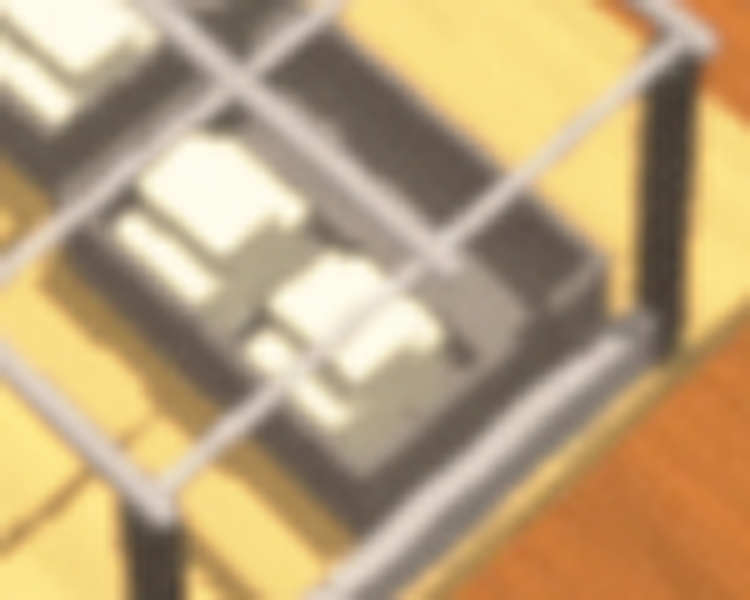

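View pics/d3.png

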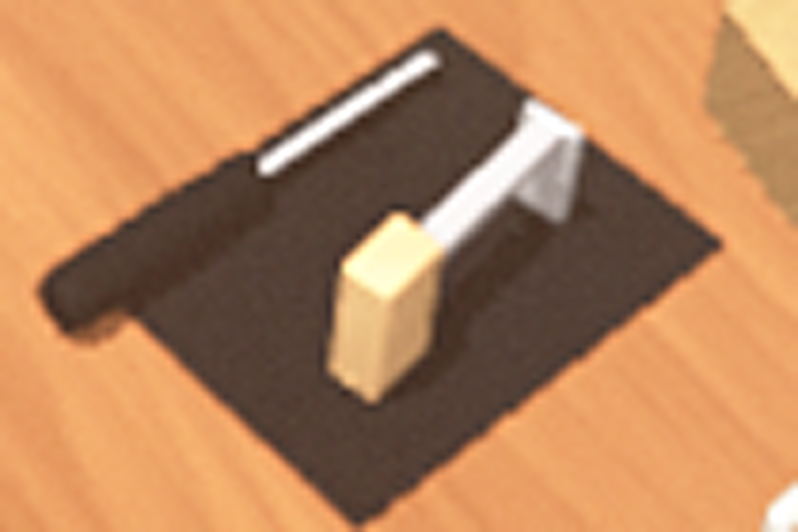

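View pics/d4.png

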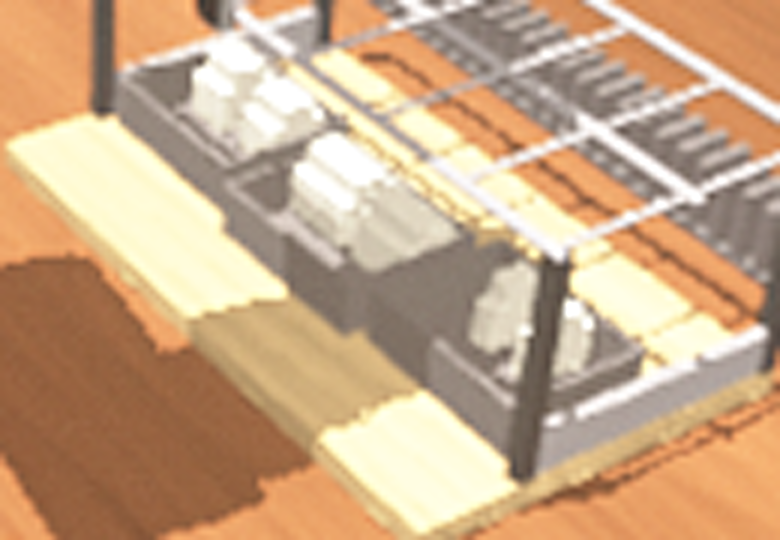

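View pics/d5.png

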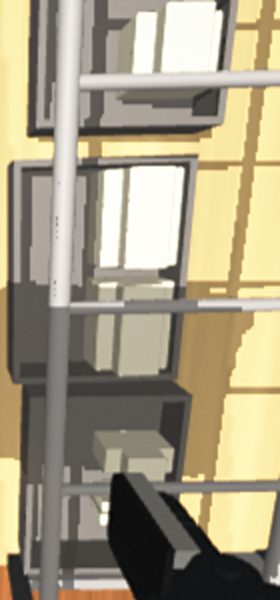

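Run:
```python
from h import *
np.set_printoptions(precision=4,suppress=True)
def S(c,s,x0,y0,tag,z):
    return px2w(tag,x0+c[0]/s,y0+c[1]/s,z)
print('d2 block tops')
for p in [(140,180),(222,250),(275,300),(355,375)]: print(S(p,10,210,260,'scene0',.066))
print('y- / mid tote, side d4: tops')
for p in [(300,190),(350,245)]: print(S(p,6,250,130,'side0',.066))
print('vice gap/rack gaps on rail z~.033 (c2)')
for p in [(448,225),(500,250),(310,405),(405,460),(272,545),(300,560), (300,150),(672,350)]: print(S(p,5,310,230,'scene0',.034))
print('shelf front corners / front edge (side d4), z=.02')
for p in [(5,148),(395,530)]: print(S(p,6,250,130,'side0',.02))
print('scene shelf corner c1');
for p in [(735,440),(345,128)]: print(S(p,4,110,170,'scene0',.02))
print('tote fronts top z .058: side d4')
for p in [(118,72),(232,160),(226,184),(355,275),(432,345),(520,400)]: print(S(p,6,250,130,'side0',.058))
print('mat corners d3')
for p in [(440,28),(722,242),(358,524)]: print(S(p,7.6,265,230,'side0',.003))
print('handle bottom near corner, top corners z .065')
for p in [(342,268),(388,300),(442,248),(400,212)]: print(S(p,7.6,265,230,'side0',.065))
print('bar end top .055 ')
for p in [(522,100),(582,132)]: print(S(p,7.6,265,230,'side0',.051))
print('prong tip');
for p in [(520,195),(565,220)]: print(S(p,7.6,265,230,'side0',.003))
print('driver');
for p in [(75,320),(260,190),(435,60)]: print(S(p,7.6,265,230,'side0',.01))
```

```text
d2 block tops
[0.7508 0.1391 0.066 ]
[0.7492 0.1726 0.066 ]
[0.7491 0.195  0.066 ]
[0.749  0.2279 0.066 ]
y- / mid tote, side d4: tops
[0.6891 0.0584 0.066 ]
[ 0.6816 -0.0044  0.066 ]
vice gap/rack gaps on rail z~.033 (c2)
[0.3561 0.4742 0.034 ]
[0.3486 0.5052 0.034 ]
[0.5108 0.4887 0.034 ]
[0.5003 0.5446 0.034 ]
[0.5924 0.5243 0.034 ]
[0.5884 0.5396 0.034 ]
[0.3761 0.3813 0.034 ]
[0.3344 0.6098 0.034 ]
shelf front corners / front edge (side d4), z=.02
[0.5867 0.2538 0.02  ]
[ 0.5886 -0.1797  0.02  ]
scene shelf corner c1
[0.5883 0.264  0.02  ]
[ 0.6034 -0.1809  0.02  ]
tote fronts top z .058: side d4
[0.6707 0.2458 0.058 ]
[0.6781 0.1174 0.058 ]
[0.6599 0.0967 0.058 ]
[ 0.6733 -0.0219  0.058 ]
[ 0.6717 -0.0982  0.058 ]
[ 0.6837 -0.1615  0.058 ]
mat corners d3
[ 0.5777 -0.2338  0.003 ]
[ 0.601  -0.3782  0.003 ]
[ 0.4067 -0.408   0.003 ]
handle bottom near corner, top corners z .065
[ 0.434  -0.3527  0.065 ]
[ 0.4394 -0.372   0.065 ]
[ 0.4696 -0.3634  0.065 ]
[ 0.4668 -0.3428  0.065 ]
bar end top .055 
[ 0.5483 -0.3137  0.051 ]
[ 0.5574 -0.3377  0.051 ]
prong tip
[ 0.5492 -0.3208  0.003 ]
[ 0.5562 -0.3394  0.003 ]
driver
[ 0.3651 -0.2887  0.01  ]
[ 0.4595 -0.2722  0.01  ]
[ 0.56  -0.252  0.01 ]
```

>>> play_rows --increments '[{"ty": -0.5, "tx": -1}, {"ty": -0.5, "tx": -1}, {"ty": -0.5, "tx": -1}, {"ty": -0.5, "tx": -1}, {"ty": -0.5, "tx": -1}, {"ty": -0.5, "tx": -1}, {"ty": -0.5, "tx": -1}, {"ty": -0.5, "tx": -1}, {"ty": -0.4, "tx": -1}, {"rz": 0.91}, {"rz": 0.91}, {"rz": 0.91}, {"rz": 0.91}, {"rz": 0.91}, {"rz": 0.91}, {"rz": 0.91}, {"rz": 0.91}, {"rz": 0.91}, {"rz": 0.87}]' --fingers 0

```text
invalid input at $.increments[0]: expected keys tx, ty, tz, rx, ry, rz
```

Run:
```python
from h import *
s=state();print(s['clock'],s['tcp_pos'],s['eef_rot'],s['joint_pos'])
snap('wrist','w1');snap('scene','s1')
```

```text
0.15 [6.24803976e-01 3.89457117e-05 2.00869136e-01] [[-8.45194271e-06  9.99999650e-01 -8.36505540e-04]
 [ 9.99999998e-01  8.50163652e-06  5.94028986e-05]
 [ 5.94099895e-05 -8.36505036e-04 -9.99999648e-01]] [-6.05008684e+00  2.81553819e+01  8.93424177e+01 -1.87843666e-03
  6.25502205e+01 -6.04970593e+00]
```

View pics/w1.png

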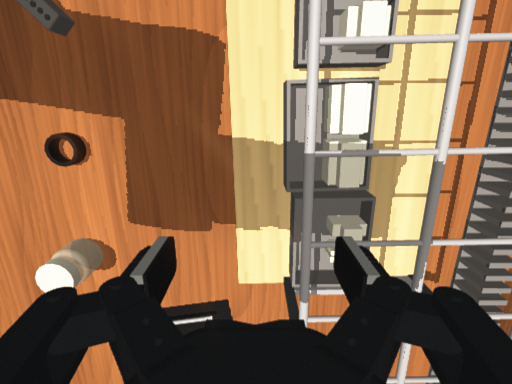

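View pics/s1.png

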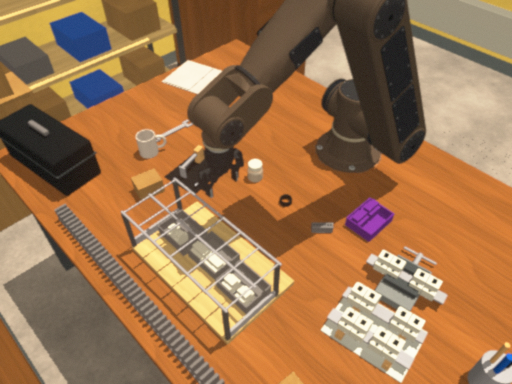

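The pictures are unchanged: the move was refused because every row needs all six keys.

>>> play_rows --increments '[{"tx": -1, "ty": -0.5, "tz": 0, "rx": 0, "ry": 0, "rz": 0}, {"tx": -1, "ty": -0.5, "tz": 0, "rx": 0, "ry": 0, "rz": 0}, {"tx": -1, "ty": -0.5, "tz": 0, "rx": 0, "ry": 0, "rz": 0}, {"tx": -1, "ty": -0.5, "tz": 0, "rx": 0, "ry": 0, "rz": 0}, {"tx": -1, "ty": -0.5, "tz": 0, "rx": 0, "ry": 0, "rz": 0}, {"tx": -1, "ty": -0.5, "tz": 0, "rx": 0, "ry": 0, "rz": 0}, {"tx": -1, "ty": -0.5, "tz": 0, "rx": 0, "ry": 0, "rz": 0}, {"tx": -1, "ty": -0.5, "tz": 0, "rx": 0, "ry": 0, "rz": 0}, {"tx": -1, "ty": -0.4, "tz": 0, "rx": 0, "ry": 0, "rz": 0}, {"tx": 0, "ty": 0, "tz": 0, "rx": 0, "ry": 0, "rz": 0.91}, {"tx": 0, "ty": 0, "tz": 0, "rx": 0, "ry": 0, "rz": 0.91}, {"tx": 0, "ty": 0, "tz": 0, "rx": 0, "ry": 0, "rz": 0.91}, {"tx": 0, "ty": 0, "tz": 0, "rx": 0, "ry": 0, "rz": 0.91}, {"tx": 0, "ty": 0, "tz": 0, "rx": 0, "ry": 0, "rz": 0.91}, {"tx": 0, "ty": 0, "tz": 0, "rx": 0, "ry": 0, "rz": 0.91}, {"tx": 0, "ty": 0, "tz": 0, "rx": 0, "ry": 0, "rz": 0.91}, {"tx": 0, "ty": 0, "tz": 0, "rx": 0, "ry": 0, "rz": 0.91}, {"tx": 0, "ty": 0, "tz": 0, "rx": 0, "ry": 0, "rz": 0.91}, {"tx": 0, "ty": 0, "tz": 0, "rx": 0, "ry": 0, "rz": 0.87}]' --fingers 0

```text
clock: 2.15
tcp_pos: [0.449, -0.3599, 0.2012]
eef_rot: [[0.955, 0.296, -0.0], [0.296, -0.955, 0.0], [0.0, -0.0, -1.0]]
ft_force: [1.3, -0.2, 0.8]
gripper_width: 0.0855
```

Run:
```python
from h import *
s=state();print(s['clock'],s['tcp_pos'],s['eef_rot'],s['joint_pos'])
snap('wrist','w2');snap('scene','s2')
s=state();print(s['clock'],s['tcp_pos'],s['eef_rot'],s['joint_pos'])
```

```text
2.15 [ 0.44898338 -0.35993864  0.20124562] [[ 9.55166807e-01  2.96068186e-01 -7.13555954e-06]
 [ 2.96068184e-01 -9.55166798e-01  1.35762107e-04]
 [ 3.33791912e-05 -1.31788071e-04 -9.99999991e-01]] [-4.52967497e+01  2.40962204e+01  9.64359994e+01  6.01483695e-03
  5.94735966e+01  2.74785933e+01]
2.25 [ 0.44899734 -0.35993257  0.20126435] [[ 9.54143284e-01  2.99350285e-01  3.27062199e-05]
 [ 2.99350281e-01 -9.54143281e-01  9.59610149e-05]
 [ 5.99323772e-05 -8.17699417e-05 -9.99999995e-01]] [-4.52953365e+01  2.40943881e+01  9.64359207e+01  6.03630719e-03
  5.94722809e+01  2.72830134e+01]
```

View pics/w2.png

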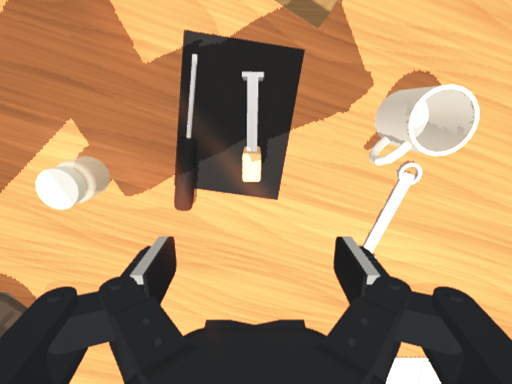

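View pics/s2.png

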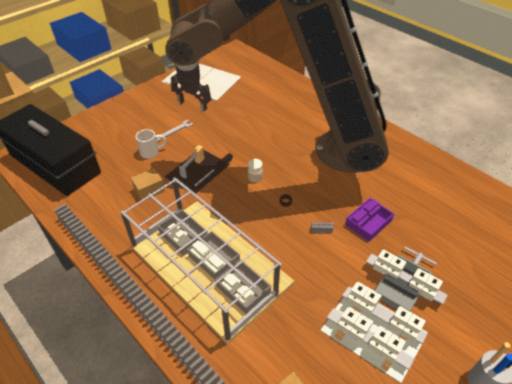

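Run:
```python
from h import *
np.set_printoptions(precision=4,suppress=True)
crop('w2',170,20,310,220,3.9,'e2')
print(np.load('pics/w2.npz')['T'])
print(px2w('w2',252,152,.065),px2w('w2',253,76,.051),[px2w('w2',*p,.003) for p in [(186,31),(303,49),(278,198)]])
print(w2px('w2',[.4525,-.3577,.065]))
crop('s2',155,135,245,195,8.5,'e3')
```

```text
[[ 0.2964  0.9132  0.2796  0.5212]
 [-0.9551  0.2833  0.0872 -0.3369]
 [ 0.0004 -0.2929  0.9561  0.375 ]
 [ 0.      0.      0.      1.    ]]
[ 0.4719 -0.3492  0.065 ] [ 0.551  -0.3259  0.051 ] [array([ 0.5798, -0.2313,  0.003 ]), array([ 0.6035, -0.3744,  0.003 ]), array([ 0.4092, -0.4074,  0.003 ])]
[254.0813 169.9178]
```

View pics/e2.png

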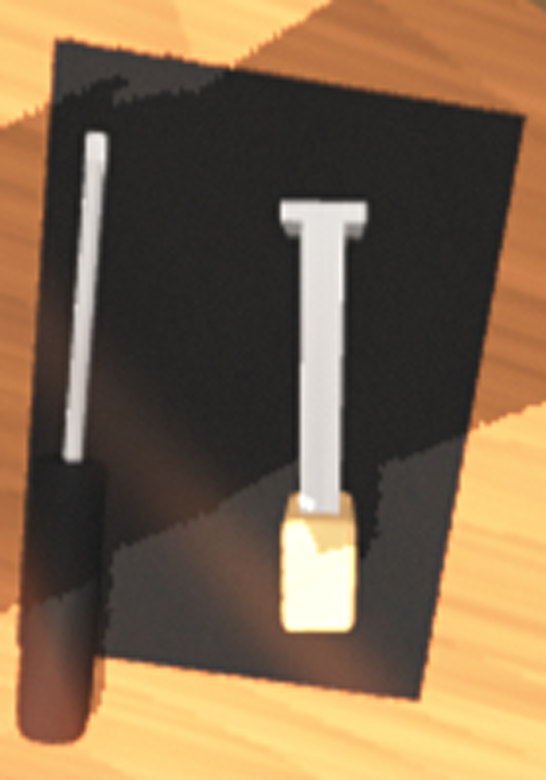

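View pics/e3.png

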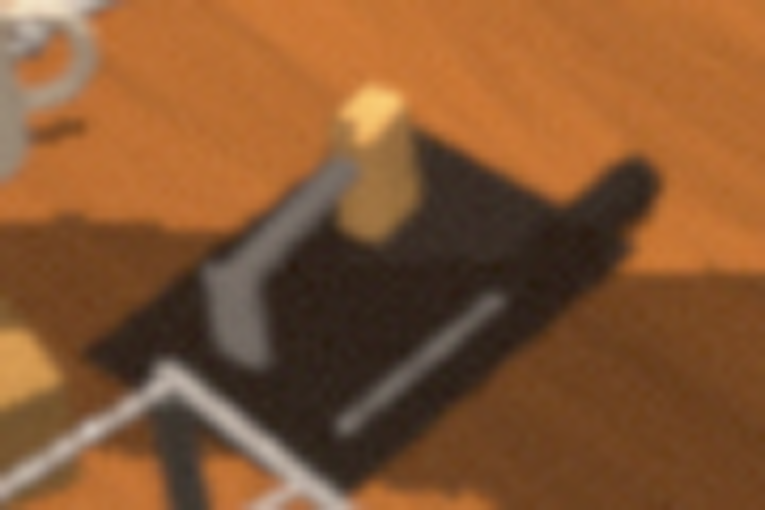

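Run:
```python
from h import *
np.set_printoptions(precision=4,suppress=True)
f=lambda x,y,z:px2w('w2',170+x/3.9,20+y/3.9,z)
c=np.array([f(283,514,.065),f(357,514,.065),f(354,632,.065),f(285,632,.065)]);print(c,c.mean(0))
print(np.linalg.norm(c[0]-c[1]),np.linalg.norm(c[1]-c[2]))
a,b=f(281,203,.051),f(367,203,.051);print(a,b,np.linalg.norm(a-b))
m=(a+b)/2;d=m-c.mean(0);print(d,np.linalg.norm(d[:2]),np.degrees(np.arctan2(d[1],d[0])))
w=a-b;print('prong width dir yaw',np.degrees(np.arctan2(w[1],w[0]))-90)
p=f(323,215,.051);q=f(321,490,.051);d=p-q;print('bar yaw',np.degrees(np.arctan2(d[1],d[0])))
# scene cam
g=lambda x,y,z:px2w('s2',155+x/8.5,135+y/8.5,z)
print('scene handle top',np.mean([g(335,110,.065),g(375,85,.065),g(408,100,.065),g(370,140,.065)],0))
```

```text
[[ 0.4689 -0.3388  0.065 ]
 [ 0.4754 -0.3596  0.065 ]
 [ 0.4408 -0.3697  0.065 ]
 [ 0.4345 -0.3496  0.065 ]] [ 0.4549 -0.3544  0.065 ]
0.021801073167393256 0.03608905099939579
[ 0.5513 -0.3132  0.051 ] [ 0.5585 -0.3364  0.051 ] 0.024371003214930343
[ 0.1     0.0296 -0.014 ] 0.10424201643946752 16.486502801665925
prong width dir yaw 17.24461607300975
bar yaw 16.683872171055675
scene handle top [ 0.4499 -0.3518  0.065 ]
```

>>> play_rows --increments '[{"tx": 0.16, "ty": -0.08, "tz": 0, "rx": 0, "ry": 0, "rz": 0.09}, {"tx": 0, "ty": 0, "tz": 0.8, "rx": 0, "ry": 0, "rz": 0}, {"tx": 0, "ty": 0, "tz": 0.8, "rx": 0, "ry": 0, "rz": 0}, {"tx": 0, "ty": 0, "tz": 0.4, "rx": 0, "ry": 0, "rz": 0}, {"tx": 0, "ty": 0, "tz": 0, "rx": 0, "ry": 0, "rz": 0}, {"tx": 0, "ty": 0, "tz": 0, "rx": 0, "ry": 0, "rz": 0}]' --fingers 0.45

```text
clock: 2.85
tcp_pos: [0.4546, -0.355, 0.1217]
eef_rot: [[0.957, 0.29, 0.0], [0.29, -0.957, -0.0], [0.0, 0.0, -1.0]]
ft_force: [-0.4, 0.2, 0.4]
gripper_width: 0.0468
```

Run:
```python
from h import *
s=state();print(s['clock'],s['tcp_pos'],s['eef_rot'],s['gripper_width'])
snap('wrist','w3');
```

```text
2.85 [ 0.45457326 -0.35497149  0.12174831] [[ 9.56880107e-01  2.90483073e-01  2.11931597e-04]
 [ 2.90483094e-01 -9.56880121e-01 -7.86658297e-05]
 [ 1.79942041e-04  1.36836314e-04 -9.99999974e-01]] 0.04681528300121209
```

View pics/w3.png

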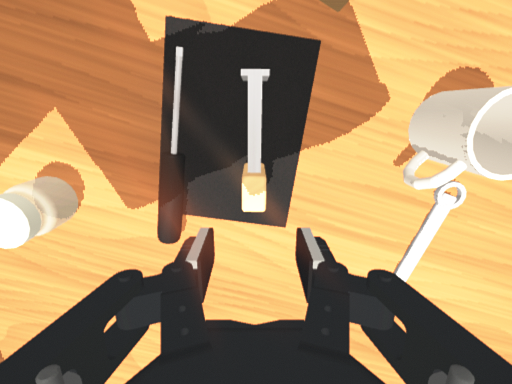

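Handle at (254,190) lies centred between the fingers (212..298). Going down and gripping.

>>> play_rows --increments '[{"tx": 0, "ty": 0, "tz": 0.6, "rx": 0, "ry": 0, "rz": 0}, {"tx": 0, "ty": 0, "tz": 0.6, "rx": 0, "ry": 0, "rz": 0}, {"tx": 0, "ty": 0, "tz": 0.6, "rx": 0, "ry": 0, "rz": 0}, {"tx": 0, "ty": 0, "tz": 0.4, "rx": 0, "ry": 0, "rz": 0}, {"tx": 0, "ty": 0, "tz": 0.14, "rx": 0, "ry": 0, "rz": 0}, {"tx": 0, "ty": 0, "tz": 0, "rx": 0, "ry": 0, "rz": 0}, {"tx": 0, "ty": 0, "tz": 0, "rx": 0, "ry": 0, "rz": 0}]'

```text
clock: 3.6
tcp_pos: [0.4547, -0.3555, 0.0289]
eef_rot: [[0.957, 0.289, 0.001], [0.289, -0.957, -0.001], [0.001, 0.002, -1.0]]
ft_force: [0.0, 0.6, 0.3]
gripper_width: 0.047
```

>>> play_rows --increments '[{"tx": 0, "ty": 0, "tz": 0, "rx": 0, "ry": 0, "rz": 0}, {"tx": 0, "ty": 0, "tz": 0, "rx": 0, "ry": 0, "rz": 0}, {"tx": 0, "ty": 0, "tz": 0, "rx": 0, "ry": 0, "rz": 0}, {"tx": 0, "ty": 0, "tz": 0, "rx": 0, "ry": 0, "rz": 0}, {"tx": 0, "ty": 0, "tz": 0, "rx": 0, "ry": 0, "rz": 0}, {"tx": 0, "ty": 0, "tz": 0, "rx": 0, "ry": 0, "rz": 0}, {"tx": 0, "ty": 0, "tz": 0, "rx": 0, "ry": 0, "rz": 0}]' --fingers 1

```text
clock: 4.3
tcp_pos: [0.4545, -0.3553, 0.0289]
eef_rot: [[0.957, 0.289, 0.001], [0.289, -0.957, -0.001], [0.001, 0.001, -1.0]]
ft_force: [-1.1, 0.5, 6.1]
gripper_width: 0.0198
```

Run:
```python
from h import *
s=state();print(s['clock'],s['tcp_pos'],s['eef_rot'],s['gripper_width'],s['ft_force'])
snap('wrist','w4');snap('side','sd4')
crop('sd4',230,200,390,320,5,'e4')
```

```text
4.3 [ 0.4545339  -0.3553466   0.02890552] [[ 9.57348812e-01  2.88931637e-01  1.32757050e-03]
 [ 2.88933169e-01 -9.57348570e-01 -1.15748136e-03]
 [ 9.36514735e-04  1.49169256e-03 -9.99998449e-01]] 0.019828094865700054 [-1.11426737  0.46598912  6.12307655]
```

View pics/w4.png

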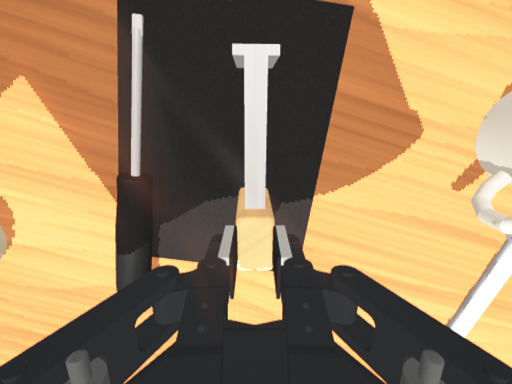

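View pics/e4.png

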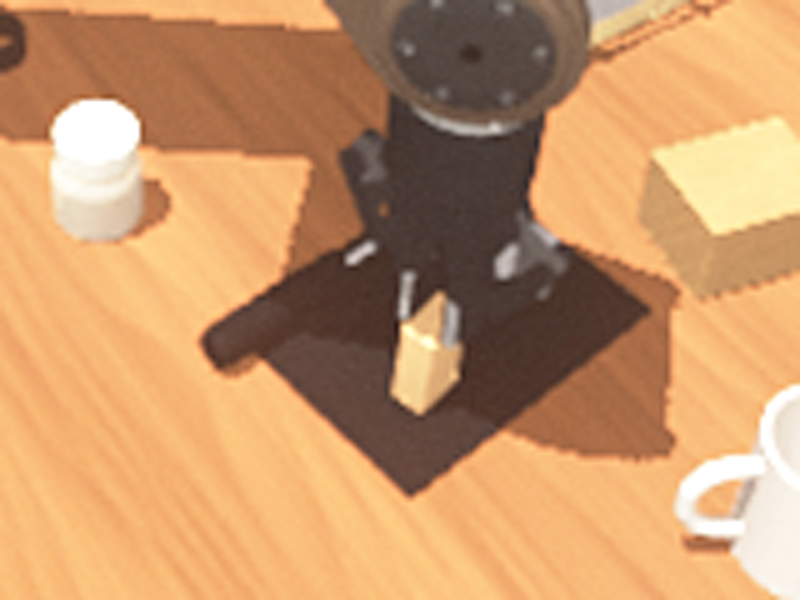

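>>> play_rows --increments '[{"tx": 0, "ty": 0, "tz": -0.4, "rx": 0, "ry": 0, "rz": 0}, {"tx": 0, "ty": 0, "tz": -0.8, "rx": 0, "ry": 0, "rz": 0}, {"tx": 0, "ty": 0, "tz": -1, "rx": 0, "ry": 0, "rz": 0}, {"tx": 0, "ty": 0, "tz": -0.8, "rx": 0, "ry": 0, "rz": 0}, {"tx": 0, "ty": 0, "tz": 0, "rx": 0, "ry": 0, "rz": 0.5}, {"tx": 0, "ty": 0, "tz": 0, "rx": 0, "ry": 0, "rz": 0.7}, {"tx": 0, "ty": 0, "tz": 0, "rx": 0, "ry": 0, "rz": 0.5}, {"tx": 0, "ty": 0, "tz": 0, "rx": 0, "ry": 0, "rz": 0}]'

```text
clock: 5.2
tcp_pos: [0.4541, -0.3549, 0.1481]
eef_rot: [[0.998, 0.055, 0.0], [0.055, -0.998, -0.0], [0.0, 0.0, -1.0]]
ft_force: [0.1, 0.2, -0.9]
gripper_width: 0.0196
```

>>> play_rows --increments '[{"tx": 0.08, "ty": -0.4, "tz": 0, "rx": 0, "ry": 0, "rz": 0}, {"tx": 0.15, "ty": -0.8, "tz": 0, "rx": 0, "ry": 0, "rz": 0}, {"tx": 0.18, "ty": -1, "tz": 0, "rx": 0, "ry": 0, "rz": 0}, {"tx": 0.18, "ty": -1, "tz": 0, "rx": 0, "ry": 0, "rz": 0}, {"tx": 0.18, "ty": -1, "tz": 0, "rx": 0, "ry": 0, "rz": 0}, {"tx": 0.18, "ty": -1, "tz": 0, "rx": 0, "ry": 0, "rz": 0}, {"tx": 0.18, "ty": -1, "tz": 0, "rx": 0, "ry": 0, "rz": 0}, {"tx": 0.18, "ty": -1, "tz": 0, "rx": 0, "ry": 0, "rz": 0}, {"tx": 0.18, "ty": -1, "tz": 0, "rx": 0, "ry": 0, "rz": 0}, {"tx": 0.18, "ty": -1, "tz": 0, "rx": 0, "ry": 0, "rz": 0}, {"tx": 0.18, "ty": -1, "tz": 0, "rx": 0, "ry": 0, "rz": 0}, {"tx": 0.18, "ty": -1, "tz": 0, "rx": 0, "ry": 0, "rz": 0}, {"tx": 0.18, "ty": -1, "tz": 0, "rx": 0, "ry": 0, "rz": 0}, {"tx": 0.15, "ty": -0.5, "tz": 0, "rx": 0, "ry": 0, "rz": 0}, {"tx": 0.1, "ty": -0.3, "tz": 0, "rx": 0, "ry": 0, "rz": 0}, {"tx": 0, "ty": 0, "tz": 0, "rx": 0, "ry": 0, "rz": 0}, {"tx": 0, "ty": 0, "tz": 0, "rx": 0, "ry": 0, "rz": 0}]'

```text
clock: 6.9
tcp_pos: [0.523, 0.1692, 0.1476]
eef_rot: [[0.998, 0.056, -0.0], [0.056, -0.998, -0.0], [-0.0, 0.0, -1.0]]
ft_force: [-0.7, -0.1, -1.5]
gripper_width: 0.0197
```

Run:
```python
from h import *
s=state();print(s['clock'],s['tcp_pos'],s['eef_rot'],s['gripper_width'],s['ft_force'],s['joint_pos'])
snap('wrist','w5');snap('scene','s5');snap('side','sd5')
```

```text
6.9 [0.52297153 0.16919028 0.14760676] [[ 9.98403563e-01  5.64815238e-02 -4.04347450e-04]
 [ 5.64814248e-02 -9.98403618e-01 -2.52185520e-04]
 [-4.17945779e-04  2.28944802e-04 -9.99999886e-01]] 0.019663978464412573 [-0.6829397  -0.14534995 -1.47265591] [ 1.10464728e+01  2.56687537e+01  1.03456507e+02 -1.25539219e-02
  5.09002468e+01  9.78165190e+01]
```

View pics/w5.png

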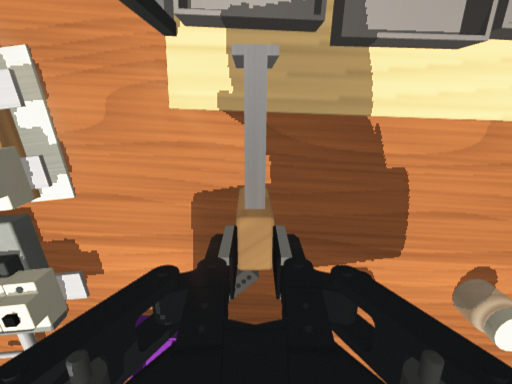

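View pics/s5.png

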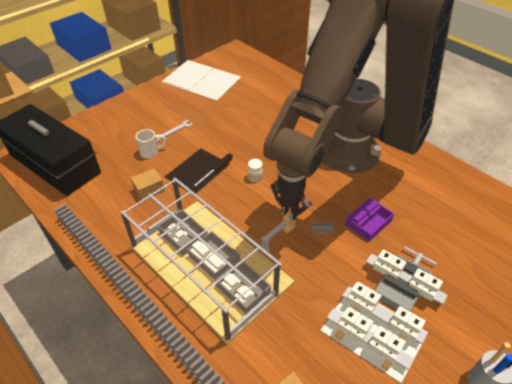

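View pics/sd5.png

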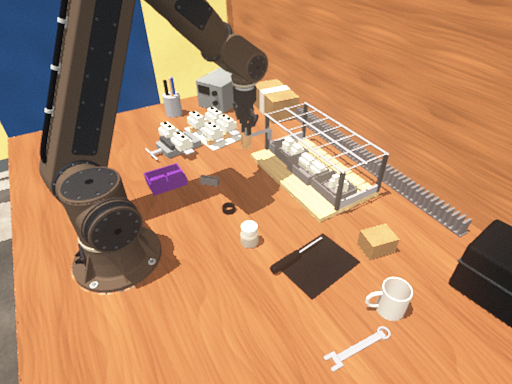

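Run:
```python
from h import *
crop('w5',150,0,350,125,4,'f5')
crop('w5',320,0,512,125,4,'f6')
```

```text
(no output)
```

View pics/f5.png

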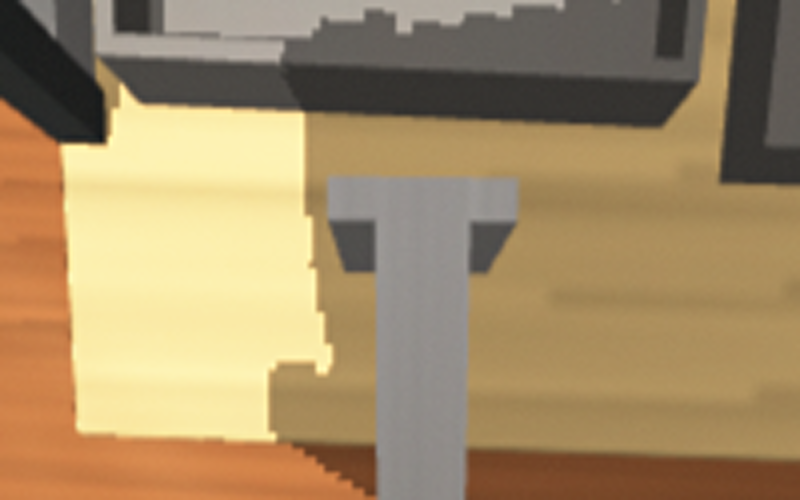

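View pics/f6.png

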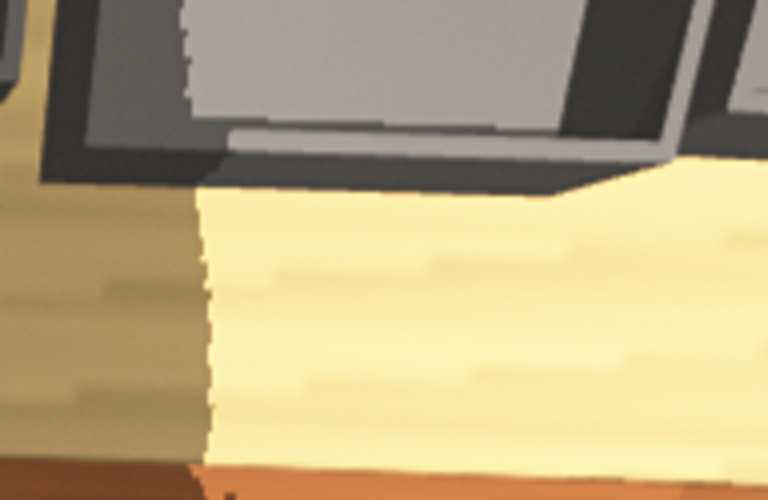

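Run:
```python
from h import *
np.set_printoptions(precision=4,suppress=True)
f=lambda x,y,z:px2w('w5',150+x/4,y/4,z)
g=lambda x,y,z:px2w('w5',320+x/4,y/4,z)
yaw=lambda a,b:np.degrees(np.arctan2(b[0]-a[0],a[1]-b[1]))
E=[f(78,432,.02),f(800,460,.02),g(768,487,.02)];print('edge',E,yaw(E[0],E[2]),yaw(E[0],E[1]))
B=[f(138,102,.02),f(660,127,.02)];print('bot',B,yaw(*B),np.linalg.norm(B[0]-B[1]))
Tt=[f(100,58,.058),f(698,80,.058)];print('top',Tt,yaw(*Tt),np.linalg.norm(Tt[0]-Tt[1]))
# prong
t=.1476-.0289; P=[f(328,178,.051+t),f(518,178,.051+t)];print('prong front',P)
m=(P[0]+P[1])/2; s=state()['tcp_pos'];print(m-s)
C=(np.array(B).mean(0)+np.array(Tt).mean(0))/2
th=np.radians(yaw(E[0],E[2]));x=np.array([np.cos(th),np.sin(th)]);y=np.array([-x[1],x[0]])
print('frontdist',[(c-E[0])[:2]@x for c in (*B,*Tt)], 'width shelf left edge->tote', [(c-E[0])[:2]@y for c in (*B,*Tt)])
```

```text
edge [array([0.5911, 0.2646, 0.02  ]), array([0.5948, 0.0713, 0.02  ]), array([ 0.5978, -0.105 ,  0.02  ])] 1.0448333803459502 1.1202066394551202
bot [array([0.6698, 0.2472, 0.02  ]), array([0.6717, 0.1186, 0.02  ])] 0.840505043534762 0.12863371534329618
top [array([0.6686, 0.2459, 0.058 ]), array([0.6718, 0.1186, 0.058 ])] 1.424996862712227 0.12734720334516247
prong front [array([0.6273, 0.1873, 0.1697]), array([0.6286, 0.1635, 0.1697])]
[0.1047 0.0068 0.022 ]
frontdist [np.float64(0.07841538555944409), np.float64(0.07795665268896154), np.float64(0.07720523496689724), np.float64(0.07805019076434072)] width shelf left edge->tote [np.float64(-0.01885939738446813), np.float64(-0.147492294759804), np.float64(-0.02011068708441081), np.float64(-0.14745508723429776)]
```

>>> play_rows --increments '[{"tx": 0, "ty": -0.13, "tz": 0, "rx": 0, "ry": 0, "rz": 0.27}, {"tx": 0, "ty": -0.13, "tz": 0.3, "rx": 0, "ry": 0, "rz": 0}, {"tx": 0, "ty": 0, "tz": 0.5, "rx": 0, "ry": 0, "rz": 0}, {"tx": 0, "ty": 0, "tz": 0.44, "rx": 0, "ry": 0, "rz": 0}, {"tx": 0, "ty": 0, "tz": 0, "rx": 0, "ry": 0, "rz": 0}, {"tx": 0.3, "ty": 0, "tz": 0, "rx": 0, "ry": 0, "rz": 0}, {"tx": 0.5, "ty": 0, "tz": 0, "rx": 0, "ry": 0, "rz": 0}, {"tx": 0.5, "ty": 0, "tz": 0, "rx": 0, "ry": 0, "rz": 0}, {"tx": 0.35, "ty": 0, "tz": 0, "rx": 0, "ry": 0, "rz": 0}, {"tx": 0, "ty": 0, "tz": 0, "rx": 0, "ry": 0, "rz": 0}, {"tx": 0, "ty": 0, "tz": 0, "rx": 0, "ry": 0, "rz": 0}]'

```text
clock: 8.15
tcp_pos: [0.5892, 0.1811, 0.0985]
eef_rot: [[1.0, 0.018, 0.0], [0.018, -1.0, 0.0], [0.0, -0.0, -1.0]]
ft_force: [0.1, 0.4, -1.8]
gripper_width: 0.0198
```

Run:
```python
from h import *
s=state();print(s['clock'],s['tcp_pos'],s['eef_rot'],s['gripper_width'],s['ft_force'])
snap('wrist','w6');snap('scene','s6');snap('side','sd6')
crop('s6',200,210,320,330,6,'g1');crop('sd6',210,90,330,190,6,'g2')
```

```text
8.15 [0.58920118 0.18111988 0.09845566] [[ 9.99837364e-01  1.80282422e-02  4.77845167e-04]
 [ 1.80282055e-02 -9.99837475e-01  8.08579164e-05]
 [ 4.79225231e-04 -7.22300750e-05 -9.99999883e-01]] 0.01983165846051028 [ 0.06843237  0.36709945 -1.76561995]
```

View pics/w6.png

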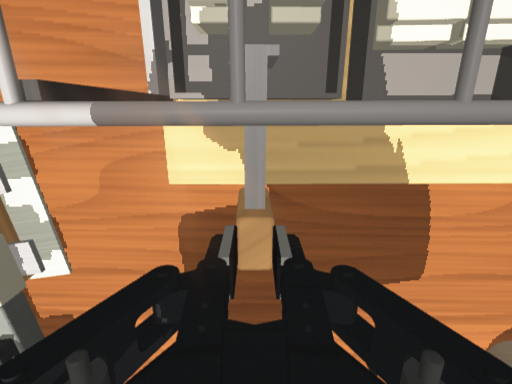

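View pics/g1.png

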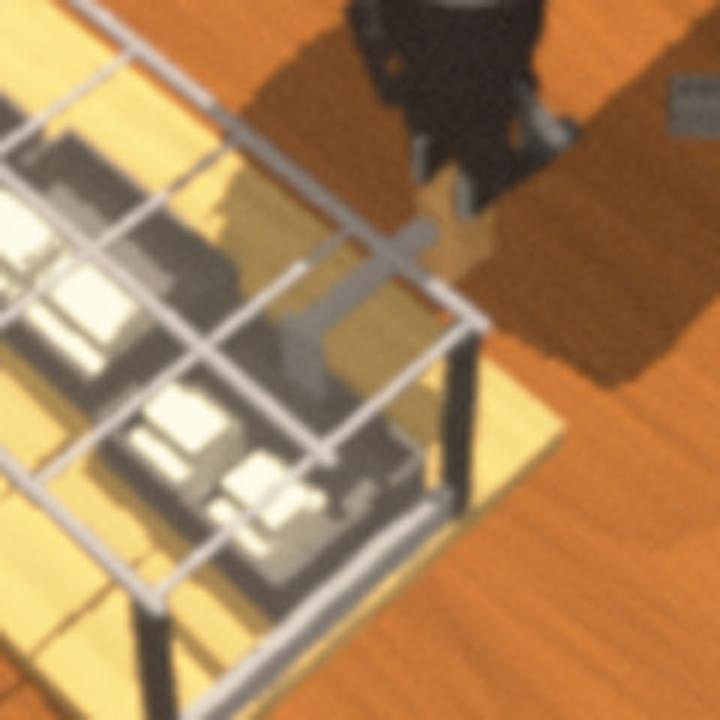

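View pics/g2.png

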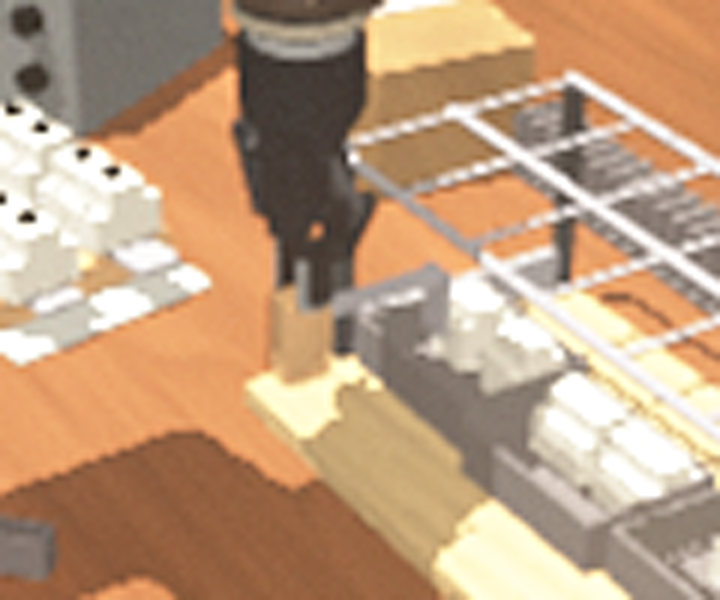

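Prong (247..280, 50) sits between the front wall (row ~98) and the spacers (row ~15), centred in the tote. Lowering it.

>>> play_rows --increments '[{"tx": 0, "ty": 0, "tz": 0.25, "rx": 0, "ry": 0, "rz": 0}, {"tx": 0, "ty": 0, "tz": 0.25, "rx": 0, "ry": 0, "rz": 0}, {"tx": 0, "ty": 0, "tz": 0.25, "rx": 0, "ry": 0, "rz": 0}, {"tx": 0, "ty": 0, "tz": 0.16, "rx": 0, "ry": 0, "rz": 0}, {"tx": 0, "ty": 0, "tz": 0, "rx": 0, "ry": 0, "rz": 0}, {"tx": 0, "ty": 0, "tz": 0, "rx": 0, "ry": 0, "rz": 0}]'

```text
clock: 8.9
tcp_pos: [0.589, 0.1813, 0.0615]
eef_rot: [[1.0, 0.018, -0.0], [0.018, -1.0, -0.0], [-0.0, 0.0, -1.0]]
ft_force: [0.1, -0.1, -1.6]
gripper_width: 0.0197
```

Run:
```python
from h import *
s=state();print(s['clock'],s['tcp_pos'],s['eef_rot'],s['gripper_width'],s['ft_force'],s['wrist_torque'])
snap('wrist','w7');snap('scene','s7')
crop('w7',140,0,370,190,3.4,'g3');crop('s7',200,210,320,330,6,'g1')
```

```text
8.9 [0.58903239 0.18129314 0.06154481] [[ 9.99834271e-01  1.82043960e-02 -1.77401456e-04]
 [ 1.82043829e-02 -9.99834284e-01 -7.52886771e-05]
 [-1.78742642e-04  7.20467155e-05 -9.99999981e-01]] 0.019669831859518958 [ 0.12551964 -0.09252311 -1.55342064] [-0.0113442   0.01818383 -0.00368426]
```

View pics/g3.png

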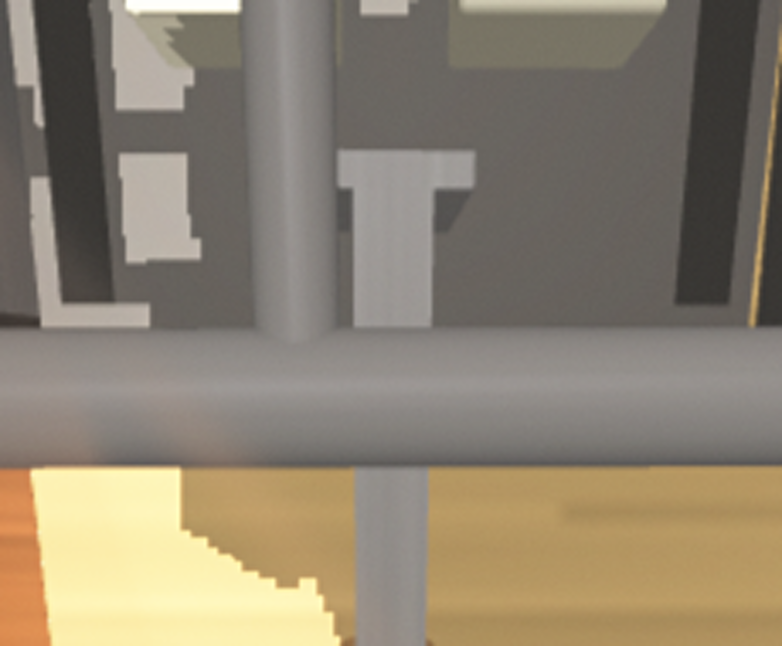

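View pics/g1.png

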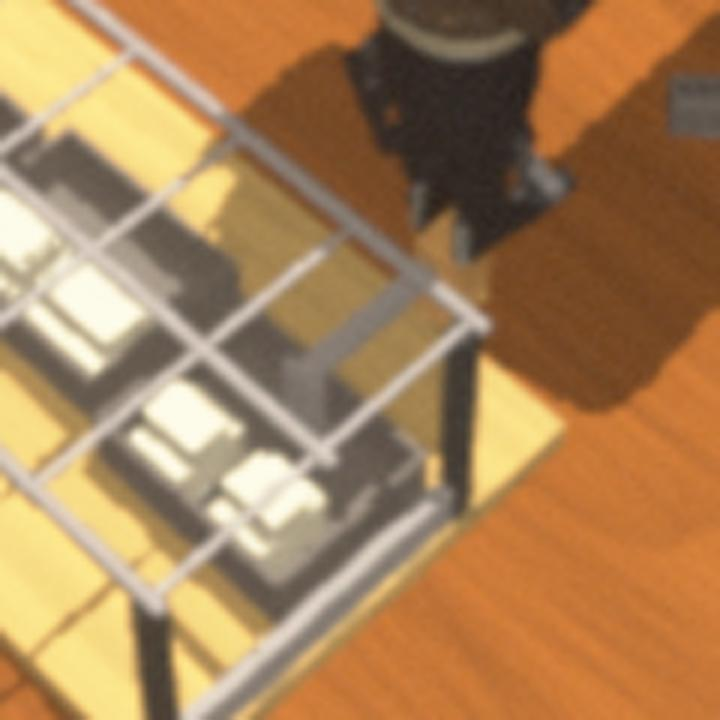

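>>> play_rows --increments '[{"tx": -0.1, "ty": 0, "tz": 0, "rx": 0, "ry": 0, "rz": 0}, {"tx": -0.1, "ty": 0, "tz": 0, "rx": 0, "ry": 0, "rz": 0}, {"tx": -0.1, "ty": 0, "tz": 0, "rx": 0, "ry": 0, "rz": 0}, {"tx": -0.05, "ty": 0, "tz": 0, "rx": 0, "ry": 0, "rz": 0}, {"tx": -0.05, "ty": 0, "tz": 0, "rx": 0, "ry": 0, "rz": 0}, {"tx": -0.1, "ty": 0, "tz": 0, "rx": 0, "ry": 0, "rz": 0}, {"tx": -0.15, "ty": 0, "tz": 0, "rx": 0, "ry": 0, "rz": 0}, {"tx": -0.15, "ty": 0, "tz": 0, "rx": 0, "ry": 0, "rz": 0}, {"tx": -0.15, "ty": 0, "tz": 0, "rx": 0, "ry": 0, "rz": 0}, {"tx": -0.15, "ty": 0, "tz": 0, "rx": 0, "ry": 0, "rz": 0}, {"tx": 0, "ty": 0, "tz": 0, "rx": 0, "ry": 0, "rz": 0}]'

```text
clock: 10.1
tcp_pos: [0.544, 0.1804, 0.0617]
eef_rot: [[1.0, 0.018, -0.001], [0.018, -1.0, -0.0], [-0.001, 0.0, -1.0]]
ft_force: [0.1, -0.9, -1.4]
gripper_width: 0.0198
```

Run:
```python
from h import *
s=state();print(s['clock'],s['tcp_pos'],s['eef_rot'],s['gripper_width'],s['ft_force'],s['wrist_torque'])
snap('wrist','w8');snap('scene','s8')
crop('s8',200,210,320,330,6,'g1')
```

```text
10.1 [0.54395817 0.1804465  0.06173956] [[ 9.99831703e-01  1.83237127e-02 -8.98830999e-04]
 [ 1.83235549e-02 -9.99832093e-01 -1.83448371e-04]
 [-9.02041534e-04  1.66947718e-04 -9.99999579e-01]] 0.01979555964679153 [ 0.13418529 -0.88059994 -1.44427257] [ 0.02800291  0.00351778 -0.02584149]
```

View pics/w8.png

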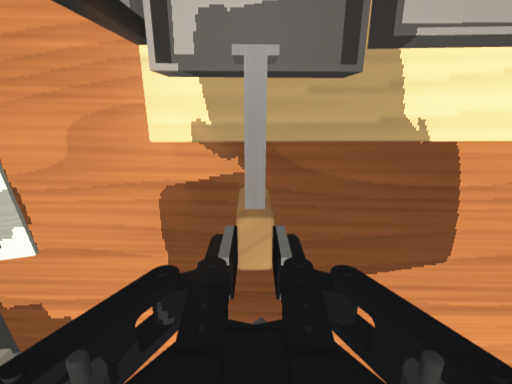

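View pics/g1.png

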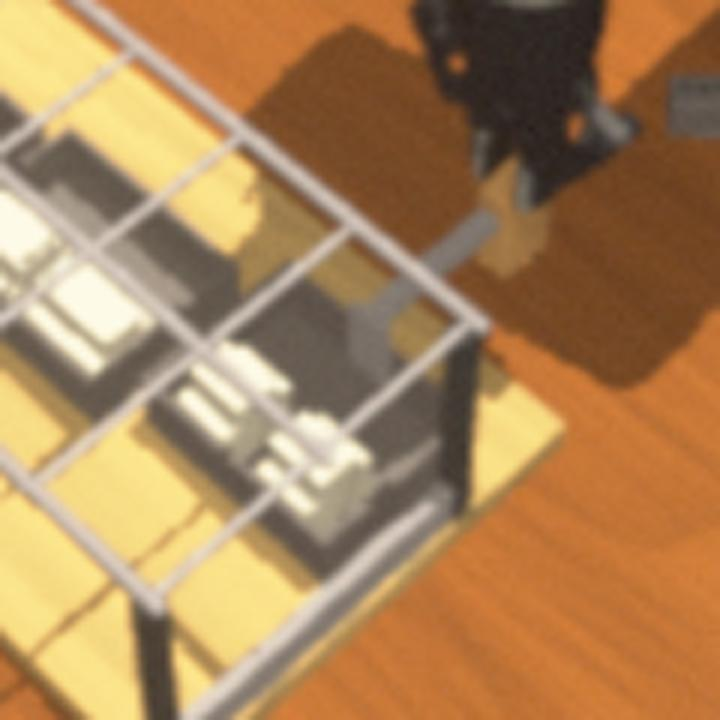

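The tote follows; its front edge (150..365, row 68–77) is parallel to the shelf edge (row 140). Continuing.

>>> play_rows --increments '[{"tx": -0.05, "ty": 0, "tz": 0, "rx": 0, "ry": 0, "rz": 0}, {"tx": -0.1, "ty": 0, "tz": 0, "rx": 0, "ry": 0, "rz": 0}, {"tx": -0.15, "ty": 0, "tz": 0, "rx": 0, "ry": 0, "rz": 0}, {"tx": -0.15, "ty": 0, "tz": 0, "rx": 0, "ry": 0, "rz": 0}, {"tx": -0.15, "ty": 0, "tz": 0, "rx": 0, "ry": 0, "rz": 0}, {"tx": -0.15, "ty": 0, "tz": 0, "rx": 0, "ry": 0, "rz": 0}, {"tx": -0.15, "ty": 0, "tz": 0, "rx": 0, "ry": 0, "rz": 0}, {"tx": -0.1, "ty": 0, "tz": 0, "rx": 0, "ry": 0, "rz": 0}, {"tx": -0.05, "ty": 0, "tz": 0, "rx": 0, "ry": 0, "rz": 0}, {"tx": 0, "ty": 0, "tz": 0, "rx": 0, "ry": 0, "rz": 0}, {"tx": 0, "ty": 0, "tz": 0, "rx": 0, "ry": 0, "rz": 0}]'

```text
clock: 11.3
tcp_pos: [0.503, 0.1797, 0.0617]
eef_rot: [[1.0, 0.018, -0.0], [0.018, -1.0, -0.0], [-0.0, 0.0, -1.0]]
ft_force: [-0.1, 0.7, -0.0]
gripper_width: 0.0199
```

Run:
```python
from h import *
s=state();print(s['clock'],s['tcp_pos'],s['eef_rot'],s['gripper_width'],s['ft_force'],s['wrist_torque'])
snap('wrist','w9');snap('scene','s9');snap('side','sd9')
crop('w9',110,30,270,130,5,'g4');crop('w9',240,30,400,130,5,'g5');crop('s9',220,230,310,300,8.5,'g1')
```

```text
11.3 [0.50297994 0.17970022 0.0617019 ] [[ 9.99836125e-01  1.81021593e-02 -1.86614032e-04]
 [ 1.81021532e-02 -9.99836142e-01 -3.46428135e-05]
 [-1.87210564e-04  3.12590206e-05 -9.99999982e-01]] 0.01993357983750149 [-0.08418345  0.67837582 -0.02972315] [ 0.02146685 -0.00622512  0.02354945]
```

View pics/g4.png

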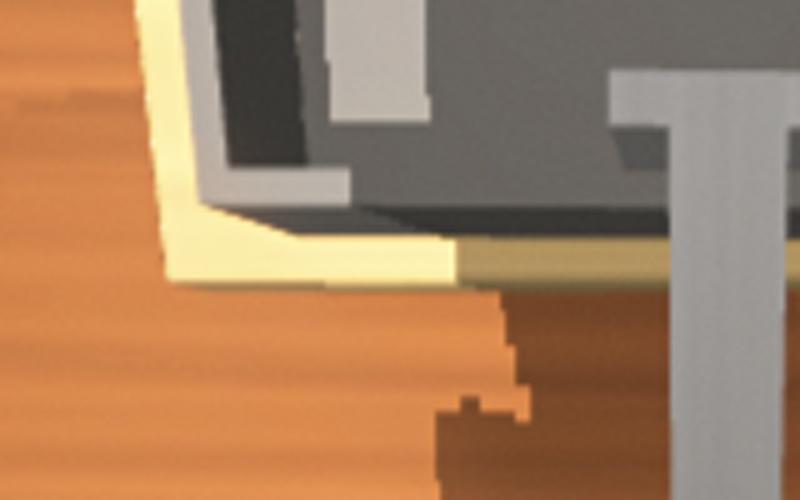

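View pics/g5.png

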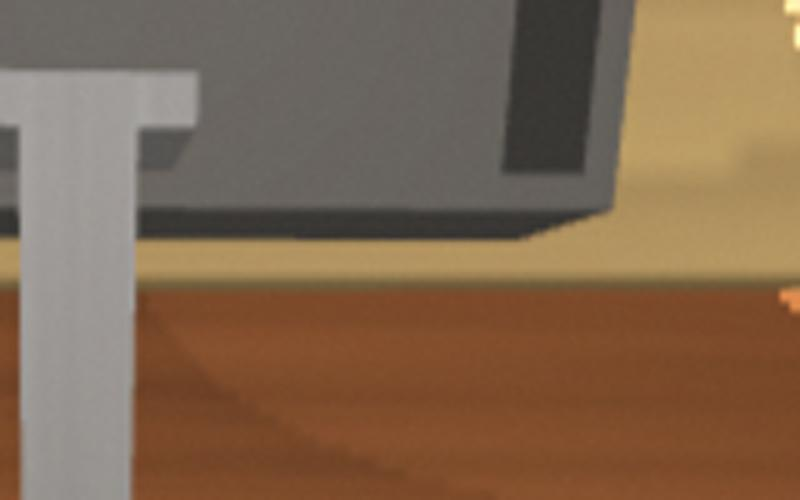

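View pics/g1.png

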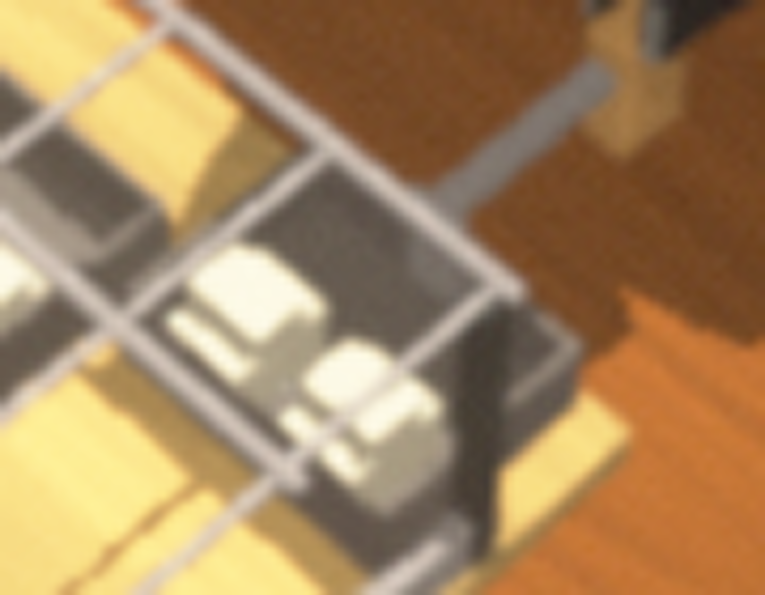

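Run:
```python
from h import *
np.set_printoptions(precision=4,suppress=True)
f=lambda x,y:px2w('w9',110+x/5,30+y/5,.02)
g=lambda x,y:px2w('w9',240+x/5,30+y/5,.02)
print(f(295,236),f(640,237),g(300,239),g(520,239))
print(f(172,281),f(600,281),g(300,279),g(780,277))
print(px2w('w9',110+200/5,30+205/5,.058),px2w('w9',240+610/5,30+209/5,.058))
# edge detection by column profile
import cv2
im=cv2.imread('pics/w9.png').astype(int)
for c in (180,220,280,300,330): print(c,[tuple(im[r,c]) for r in range(74,92)])
```

```text
[0.5976 0.2455 0.02  ] [0.5984 0.1946 0.02  ] [0.599  0.1487 0.02  ] [0.5996 0.1162 0.02  ]
[0.591  0.2643 0.02  ] [0.5922 0.2005 0.02  ] [0.5935 0.1484 0.02  ] [0.5951 0.0769 0.02  ]
[0.5975 0.2456 0.058 ] [0.5995 0.1173 0.058 ]
180 [(np.int64(74), np.int64(78), np.int64(82)), (np.int64(74), np.int64(77), np.int64(79)), (np.int64(78), np.int64(90), np.int64(99)), (np.int64(131), np.int64(191), np.int64(225)), (np.int64(168), np.int64(239), np.int64(254)), (np.int64(178), np.int64(241), np.int64(253)), (np.int64(177), np.int64(240), np.int64(252)), (np.int64(177), np.int64(240), np.int64(252)), (np.int64(178), np.int64(241), np.int64(253)), (np.int64(179), np.int64(242), np.int64(253)), (np.int64(173), np.int64(239), np.int64(252)), (np.int64(161), np.int64(232), np.int64(250)), (np.int64(128), np.int64(194), np.int64(229)), (np.int64(94), np.int64(144), np.int64(177)), (np.int64(75), np.int64(124), np.int64(181)), (np.int64(74), np.int64(130), np.int64(208)), (np.int64(75), np.int64(132), np.int64(214)), (np.int64(75), np.int64(132), np.int64(213))]
220 [(np.int64(53), np.int64(56),
[... 2547 characters left out ...]
), np.int64(55)), (np.int64(55), np.int64(62), np.int64(67)), (np.int64(84), np.int64(126), np.int64(152)), (np.int64(97), np.int64(148), np.int64(178)), (np.int64(96), np.int64(148), np.int64(178)), (np.int64(98), np.int64(149), np.int64(179)), (np.int64(97), np.int64(149), np.int64(178)), (np.int64(96), np.int64(149), np.int64(179)), (np.int64(89), np.int64(138), np.int64(167)), (np.int64(79), np.int64(121), np.int64(147)), (np.int64(64), np.int64(100), np.int64(121)), (np.int64(53), np.int64(86), np.int64(110)), (np.int64(46), np.int64(77), np.int64(121)), (np.int64(43), np.int64(75), np.int64(125)), (np.int64(43), np.int64(75), np.int64(126)), (np.int64(43), np.int64(74), np.int64(125))]
```

>>> play_rows --increments '[{"tx": -0.05, "ty": 0, "tz": 0, "rx": 0, "ry": 0, "rz": 0}, {"tx": -0.05, "ty": 0, "tz": 0, "rx": 0, "ry": 0, "rz": 0}, {"tx": -0.045, "ty": 0, "tz": 0, "rx": 0, "ry": 0, "rz": 0}, {"tx": 0, "ty": 0, "tz": 0, "rx": 0, "ry": 0, "rz": 0}, {"tx": 0, "ty": 0, "tz": 0, "rx": 0, "ry": 0, "rz": 0}]'

```text
clock: 11.95
tcp_pos: [0.497, 0.1796, 0.0617]
eef_rot: [[1.0, 0.018, -0.0], [0.018, -1.0, -0.0], [-0.0, 0.0, -1.0]]
ft_force: [-0.3, -0.6, -1.0]
gripper_width: 0.02
```

Run:
```python
from h import *
s=state();print(s['clock'],s['tcp_pos'],s['eef_rot'],s['gripper_width'],s['ft_force'],s['wrist_torque'])
snap('wrist','w10');snap('scene','s10');snap('side','sd10')
crop('w10',110,30,270,130,5,'g4');crop('w10',240,30,400,130,5,'g5');crop('sd10',240,100,340,190,8,'g6')
```

```text
11.95 [0.49702543 0.17958023 0.06172874] [[ 9.99835382e-01  1.81425904e-02 -2.33632505e-04]
 [ 1.81425772e-02 -9.99835408e-01 -5.82888308e-05]
 [-2.34651561e-04  5.40405397e-05 -9.99999971e-01]] 0.01995281041392465 [-0.306556   -0.63096105 -0.99105704] [-0.06591728  0.04319558 -0.025954  ]
```

View pics/g4.png

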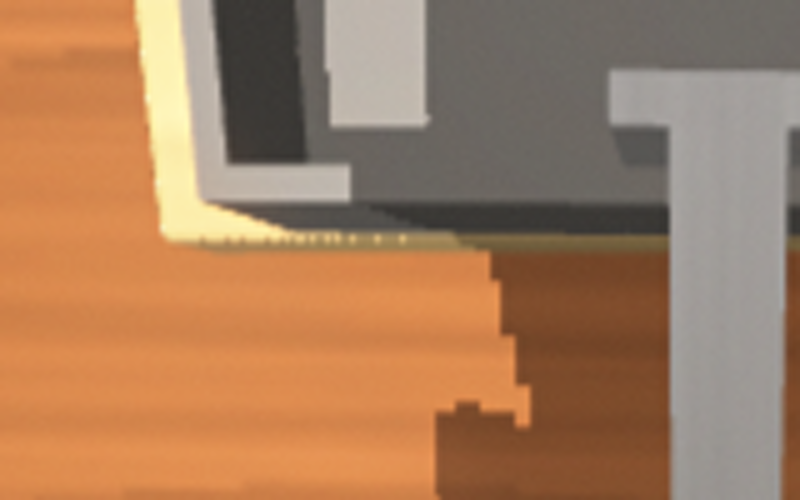

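View pics/g5.png

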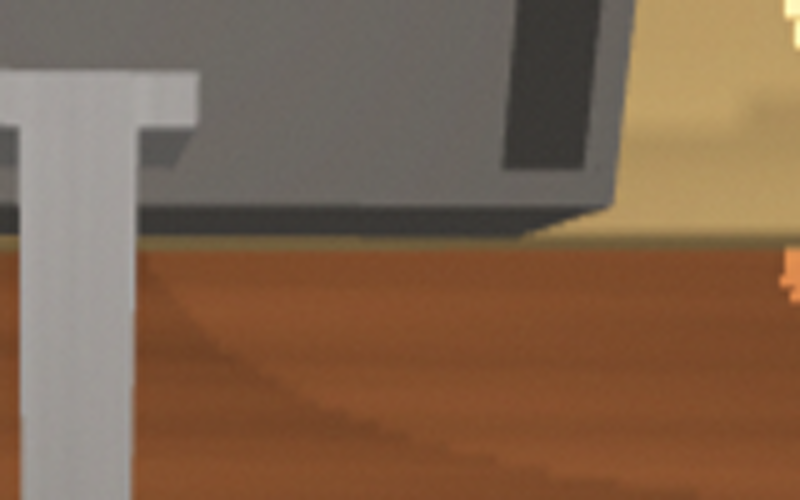

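View pics/g6.png

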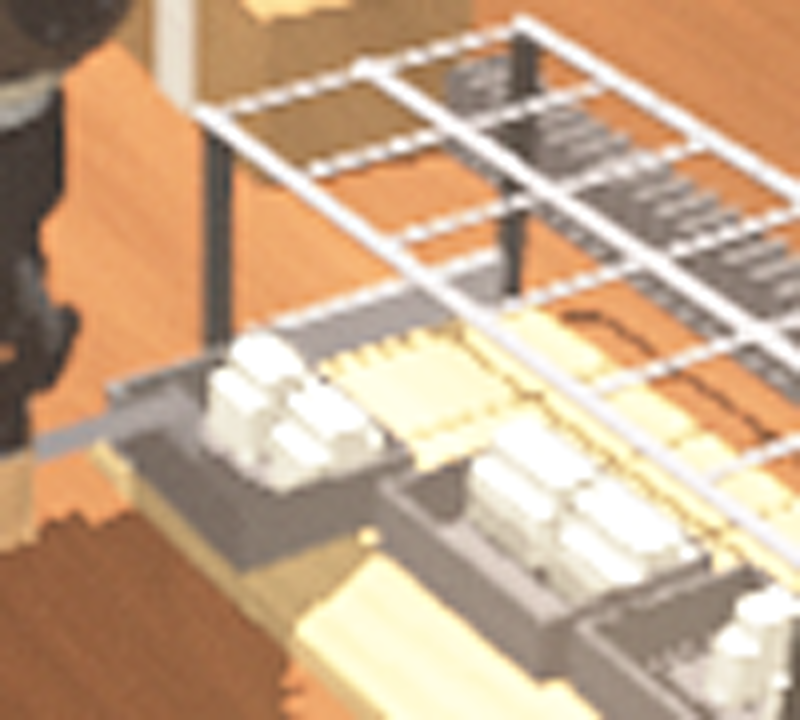

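Front is flush: tote's bottom edge coincides with the deck edge (row ~77) over the whole width. Unhooking: slightly forward, then up.

>>> play_rows --increments '[{"tx": 0.1, "ty": 0, "tz": 0, "rx": 0, "ry": 0, "rz": 0}, {"tx": 0.15, "ty": 0, "tz": 0, "rx": 0, "ry": 0, "rz": 0}, {"tx": 0, "ty": 0, "tz": 0, "rx": 0, "ry": 0, "rz": 0}, {"tx": 0, "ty": 0, "tz": -0.3, "rx": 0, "ry": 0, "rz": 0}, {"tx": 0, "ty": 0, "tz": -0.5, "rx": 0, "ry": 0, "rz": 0}, {"tx": 0, "ty": 0, "tz": -0.5, "rx": 0, "ry": 0, "rz": 0}, {"tx": 0, "ty": 0, "tz": -0.5, "rx": 0, "ry": 0, "rz": 0}, {"tx": 0, "ty": 0, "tz": -0.4, "rx": 0, "ry": 0, "rz": 0}, {"tx": 0, "ty": 0, "tz": 0, "rx": 0, "ry": 0, "rz": 0}, {"tx": 0, "ty": 0, "tz": 0, "rx": 0, "ry": 0, "rz": 0}]'

```text
clock: 13.1
tcp_pos: [0.507, 0.1798, 0.1499]
eef_rot: [[1.0, 0.018, 0.001], [0.018, -1.0, 0.0], [0.001, -0.0, -1.0]]
ft_force: [-0.4, 0.2, -2.3]
gripper_width: 0.02
```

Run:
```python
from h import *
s=state();print(s['clock'],s['tcp_pos'],s['eef_rot'],s['gripper_width'],s['ft_force'])
snap('wrist','w11')
```

```text
13.1 [0.5069882  0.17976304 0.14990796] [[ 9.99834730e-01  1.81714110e-02  5.58725809e-04]
 [ 1.81713573e-02 -9.99834882e-01  1.01130025e-04]
 [ 5.60471229e-04 -9.09605050e-05 -9.99999839e-01]] 0.01996046361782269 [-0.38759051  0.1791305  -2.25037197]
```

View pics/w11.png

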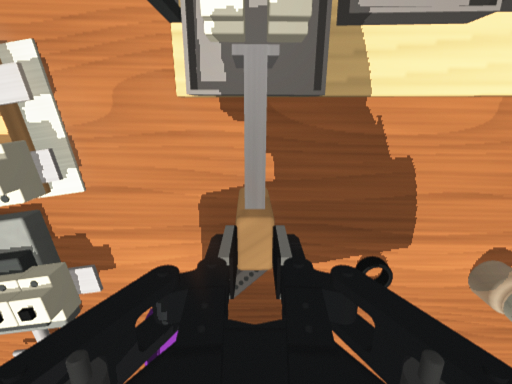

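The tote's front edge and the shelf edge both at row ~95. Carrying the hook back.

>>> play_rows --increments '[{"tx": -0.5, "ty": 0, "tz": 0, "rx": 0, "ry": 0, "rz": 0}, {"tx": -0.5, "ty": 0.35, "tz": 0, "rx": 0, "ry": 0, "rz": 0}, {"tx": -0.55, "ty": 0.7, "tz": 0, "rx": 0, "ry": 0, "rz": 0}, {"tx": 0, "ty": 1, "tz": 0, "rx": 0, "ry": 0, "rz": 0}, {"tx": 0, "ty": 1, "tz": 0, "rx": 0, "ry": 0, "rz": 0}, {"tx": 0, "ty": 1, "tz": 0, "rx": 0, "ry": 0, "rz": 0}, {"tx": 0, "ty": 1, "tz": 0, "rx": 0, "ry": 0, "rz": 0}, {"tx": 0, "ty": 1, "tz": 0, "rx": 0, "ry": 0, "rz": 0}, {"tx": 0, "ty": 1, "tz": 0, "rx": 0, "ry": 0, "rz": 0}, {"tx": 0, "ty": 1, "tz": 0, "rx": 0, "ry": 0, "rz": 0}, {"tx": 0, "ty": 1, "tz": 0, "rx": 0, "ry": 0, "rz": 0}, {"tx": 0, "ty": 1, "tz": 0, "rx": 0, "ry": 0, "rz": 0}, {"tx": 0, "ty": 1, "tz": 0, "rx": 0, "ry": 0, "rz": 0}, {"tx": 0, "ty": 1, "tz": 0, "rx": 0, "ry": 0, "rz": 0}, {"tx": 0, "ty": 0.8, "tz": 0, "rx": 0, "ry": 0, "rz": 0}, {"tx": 0, "ty": 0.5, "tz": 0, "rx": 0, "ry": 0, "rz": 0}, {"tx": 0, "ty": 0, "tz": 0, "rx": 0, "ry": 0, "rz": -0.67}, {"tx": 0, "ty": 0, "tz": 0, "rx": 0, "ry": 0, "rz": -0.8}, {"tx": 0, "ty": 0, "tz": 0, "rx": 0, "ry": 0, "rz": -0.5}, {"tx": 0, "ty": 0, "tz": 0, "rx": 0, "ry": 0, "rz": 0}]'

```text
clock: 15.15
tcp_pos: [0.4545, -0.355, 0.1486]
eef_rot: [[0.957, 0.29, -0.001], [0.29, -0.957, 0.001], [-0.001, -0.002, -1.0]]
ft_force: [-0.9, -0.0, -0.9]
gripper_width: 0.0202
```

Run:
```python
from h import *
s=state();print(s['clock'],s['tcp_pos'],s['eef_rot'],s['gripper_width'],s['ft_force'],s['joint_pos'])
snap('wrist','w12')
```

```text
15.15 [ 0.45450555 -0.35501163  0.1485969 ] [[ 9.57101701e-01  2.89749131e-01 -1.33274072e-03]
 [ 2.89750866e-01 -9.57101118e-01  1.37296525e-03]
 [-8.77752145e-04 -1.70023015e-03 -9.99998169e-01]] 0.020221943213243897 [-0.90951416 -0.01932647 -0.93162557] [-4.45557378e+01  2.76304412e+01  9.95624657e+01  3.10818050e-03
  5.29166969e+01  2.85993804e+01]
```

View pics/w12.png

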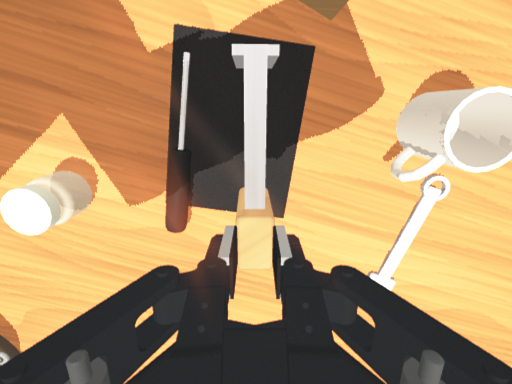

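>>> play_rows --increments '[{"tx": 0, "ty": 0, "tz": 0.4, "rx": 0, "ry": 0, "rz": 0}, {"tx": 0, "ty": 0, "tz": 0.6, "rx": 0, "ry": 0, "rz": 0}, {"tx": 0, "ty": 0, "tz": 0.6, "rx": 0, "ry": 0, "rz": 0}, {"tx": 0, "ty": 0, "tz": 0.6, "rx": 0, "ry": 0, "rz": 0}, {"tx": 0, "ty": 0, "tz": 0.4, "rx": 0, "ry": 0, "rz": 0}, {"tx": 0, "ty": 0, "tz": 0.15, "rx": 0, "ry": 0, "rz": 0}, {"tx": 0, "ty": 0, "tz": 0.1, "rx": 0, "ry": 0, "rz": 0}, {"tx": 0, "ty": 0, "tz": 0.05, "rx": 0, "ry": 0, "rz": 0}, {"tx": 0, "ty": 0, "tz": 0.05, "rx": 0, "ry": 0, "rz": 0}, {"tx": 0, "ty": 0, "tz": 0, "rx": 0, "ry": 0, "rz": 0}, {"tx": 0, "ty": 0, "tz": 0, "rx": 0, "ry": 0, "rz": 0}]'

```text
clock: 16.3
tcp_pos: [0.4551, -0.3554, 0.0321]
eef_rot: [[0.957, 0.289, 0.001], [0.289, -0.957, -0.0], [0.0, 0.001, -1.0]]
ft_force: [-1.0, -0.4, -0.8]
gripper_width: 0.0199
```

Run:
```python
from h import *
s=state();print(s['clock'],s['tcp_pos'],s['eef_rot'],s['gripper_width'],s['ft_force'])
```

```text
16.3 [ 0.45505033 -0.3553866   0.03213939] [[ 9.57360421e-01  2.88895637e-01  5.79182695e-04]
 [ 2.88895917e-01 -9.57360393e-01 -4.76973922e-04]
 [ 4.16690887e-04  6.23959471e-04 -9.99999719e-01]] 0.01988479308615571 [-1.02230872 -0.3602148  -0.75913809]
```

>>> play_rows --increments '[{"tx": 0, "ty": 0, "tz": 0.04, "rx": 0, "ry": 0, "rz": 0}, {"tx": 0, "ty": 0, "tz": 0.03, "rx": 0, "ry": 0, "rz": 0}, {"tx": 0, "ty": 0, "tz": 0, "rx": 0, "ry": 0, "rz": 0}, {"tx": 0, "ty": 0, "tz": 0, "rx": 0, "ry": 0, "rz": 0}]'

```text
clock: 16.7
tcp_pos: [0.455, -0.3553, 0.029]
eef_rot: [[0.957, 0.289, 0.0], [0.289, -0.957, -0.0], [0.0, 0.0, -1.0]]
ft_force: [-0.8, -0.4, 0.2]
gripper_width: 0.0197
```

>>> play_rows --increments '[{"tx": 0, "ty": 0, "tz": 0.015, "rx": 0, "ry": 0, "rz": 0}, {"tx": 0, "ty": 0, "tz": 0, "rx": 0, "ry": 0, "rz": 0}, {"tx": 0, "ty": 0, "tz": 0, "rx": 0, "ry": 0, "rz": 0}]'

```text
clock: 17.0
tcp_pos: [0.455, -0.3554, 0.0289]
eef_rot: [[0.957, 0.289, 0.0], [0.289, -0.957, -0.0], [0.0, 0.001, -1.0]]
ft_force: [-1.7, 1.2, 6.0]
gripper_width: 0.0199
```

Contact with the mat (+6 N, same height as at the grasp). Opening to the moderate width, then up.

>>> play_rows --increments '[{"tx": 0, "ty": 0, "tz": 0, "rx": 0, "ry": 0, "rz": 0}, {"tx": 0, "ty": 0, "tz": 0, "rx": 0, "ry": 0, "rz": 0}, {"tx": 0, "ty": 0, "tz": 0, "rx": 0, "ry": 0, "rz": 0}, {"tx": 0, "ty": 0, "tz": 0, "rx": 0, "ry": 0, "rz": 0}, {"tx": 0, "ty": 0, "tz": 0, "rx": 0, "ry": 0, "rz": 0}, {"tx": 0, "ty": 0, "tz": 0, "rx": 0, "ry": 0, "rz": 0}]' --fingers 0.45

```text
clock: 17.6
tcp_pos: [0.4549, -0.3552, 0.0283]
eef_rot: [[0.957, 0.289, 0.0], [0.289, -0.957, 0.0], [0.0, 0.0, -1.0]]
ft_force: [0.6, 0.3, -0.1]
gripper_width: 0.0467
```

>>> play_rows --increments '[{"tx": 0, "ty": 0, "tz": -0.3, "rx": 0, "ry": 0, "rz": 0}, {"tx": 0, "ty": 0, "tz": -0.6, "rx": 0, "ry": 0, "rz": 0}, {"tx": 0, "ty": 0, "tz": -1, "rx": 0, "ry": 0, "rz": 0}, {"tx": 0, "ty": 0, "tz": -1, "rx": 0, "ry": 0, "rz": 0}, {"tx": 0, "ty": 0, "tz": -1, "rx": 0, "ry": 0, "rz": 0}, {"tx": 0, "ty": 0, "tz": -0.5, "rx": 0, "ry": 0, "rz": 0}, {"tx": 0, "ty": 0, "tz": 0, "rx": 0, "ry": 0, "rz": 0}, {"tx": 0, "ty": 0, "tz": 0, "rx": 0, "ry": 0, "rz": 0}]'

```text
clock: 18.4
tcp_pos: [0.4547, -0.3551, 0.2047]
eef_rot: [[0.957, 0.289, 0.001], [0.289, -0.957, -0.0], [0.0, 0.001, -1.0]]
ft_force: [-0.1, -0.7, -0.9]
gripper_width: 0.0472
```

Run:
```python
from h import *
s=state();print(s['clock'],s['tcp_pos'],s['gripper_width'],s['ft_force'])
snap('wrist','w13');snap('side','sd13');snap('scene','s13')
crop('sd13',235,100,425,310,2.8,'h1');crop('s13',110,130,310,340,2.8,'h2')
```

```text
18.4 [ 0.45469481 -0.35506057  0.20466073] 0.04716978835105721 [-0.07627379 -0.68715337 -0.91838652]
```

View pics/w13.png

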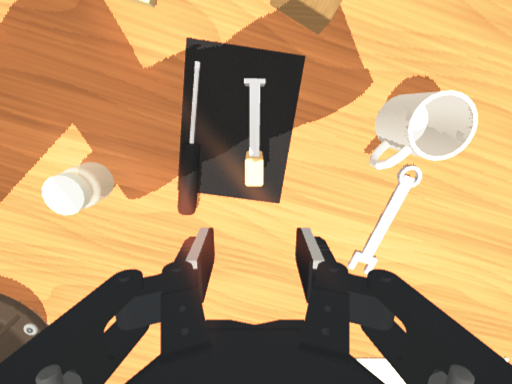

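View pics/h1.png

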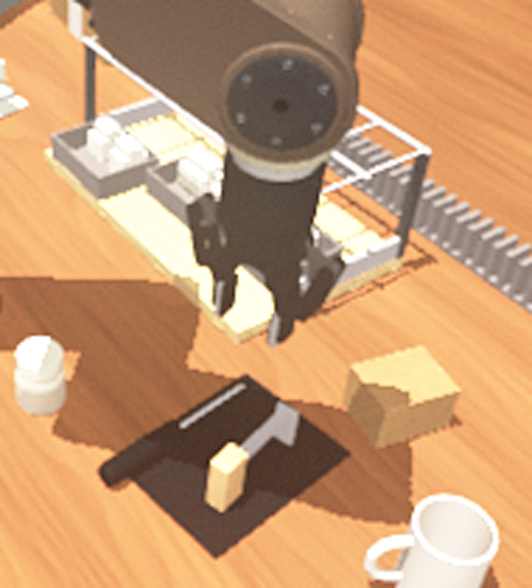

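View pics/h2.png

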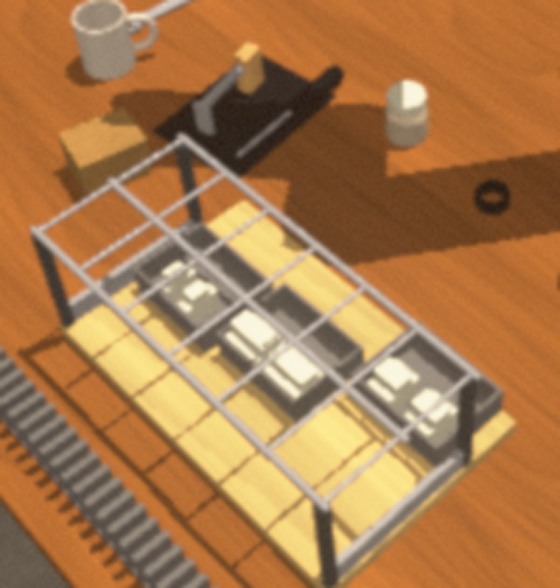

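Run:
```python
from h import *
crop('w11',170,70,340,110,4.6,'k')
```

```text
(no output)
```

View pics/k.png

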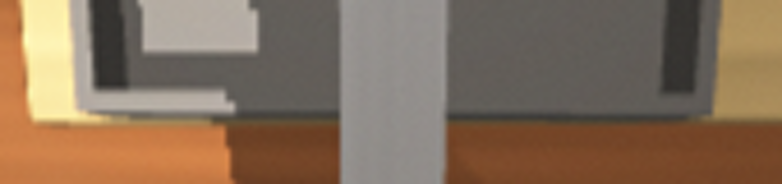

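The tote's lower front edge (row ~119 of the crop) meets the deck edge (~121) across the full width. It is flush within about 0.5 mm and square, so I am handing in.

Run:
```python
from h import *
print(finish_job())
```

```text
the job is handed in; nothing more can be done
None
```

The job is done and handed in at about 18.5 s of the 59 s allowed; no verdict was reported.

- **Which tote:** The gap in the vice rail measured about 32 mm, against about 57 mm and 16 mm on the two rack rails, so it is the 37 mm gap. The matching tote is the leftmost one (toward +y), whose spacers measured about 33 mm wide.
- **Drag:** I gripped the hook by its handle, lowered the prong centred behind that tote's front wall, and pulled about 78 mm along the shelf's x direction. The last images show the front flush with the shelf edge to about 0.5 mm and square to it.
- **Hook:** I unhooked it without touching the tote wall again and set it back upright on the mat, in its original spot. The wrist force read about 6 N when it met the mat. Pictures taken after I let go show it standing.
- **Everything else:** In the last pictures the other totes, the carton, mug, jar, ring, screwdriver and wrench look unmoved. I compared these by eye only. The last pictures were not checked for the terminal strip, purple tote, vice and rack, but the arm did not go near them.

My first move command was refused because of its format and moved nothing. The measured spacer and gap widths came out a few millimetres narrow, but the ordering of the three sizes was clear. No check failed.

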